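# Change the sockets of the four-spindle nutrunner head

### The arm

A 6-joint arm with a two-finger parallel gripper is mounted at the origin on the work surface. World frame = base frame: x ahead of the robot, y to its left, z up, the work surface at z = 0. Lengths are in mm, angles in rad, forces in N, time in s.
With the tool pointing down it reaches from about 350 to 850 mm from the base axis. Payload 8.1 kg.
Tool frame: the origin (TCP) lies on the centre line of the jaws, within the pads' length; the fingertips stand 25 mm ahead of it and the grasp point (between the pads) lies 6 mm ahead of it; y points along the fingers, z is the direction in which the jaws open and shut, and the axes are right-handed (so a half turn about y gives the same grasp; the last joint's range is limited). The gripper opens to 85 mm and grips with 20 to 120 N. Pads are 22 mm wide; open, the fingers measure 114 mm over their backs; the gripper's body (76 mm by 85 mm) begins 54 mm behind the grasp point. The pads swing forward as they close: fully open they stand 13 mm farther back than shut.
Start: joints at [1.05, 0.13, 1.488, -0, 1.523, -0.085], TCP at [253.261, 543.934, 256.292] pointing down, gripper open.
Joint ranges: [-2.96, 2.96], [-0.89, 2.26], [0.02, 2.5], [-1.34, 4.48], [0, 2.73], [-2.66, 2.66]. Speed limits (rad/s): [2.39, 2.39, 2.79, 3.14, 3.14, 3.14].

### API

Orientations are given as a unit quaternion [w, x, y, z].
In Python, from station import bot, imaging, sign_off gives the robot as it stands. The module is installed in compiled form; this text tells all that it offers.
- The arm moves only by the tool step_arm, never from a script. Its argument "deltas" is a list of rows, each an object with "delta_rot": the turn, a rotation vector about the tool's x, y, z in degrees, a list of three; "translation": the shift along the tool's x, y, z in cm, a list of three; "hand": the finger opening in cm, from 0 to 8.54. In form: [{"delta_rot": [rx, ry, rz], "translation": [dx, dy, dz], "hand": hand}, ...]. A call has 1 to 8 rows; each row shifts and turns the commanded pose from where the row before left it, along the tool's axes as they then stand; what a row does not reach is not made up. A row lasts 1/12 s, in which the tool goes at most 41.7 mm and 7.16 degrees, less where a joint would pass 70% of its speed; a pose out of reach is approached as far as the arm can. A call with a gripper value outside its range is refused whole. The fingers move at their own pace and stop on an object; the grip force is fixed at half the most. Time passes only in rows, so rows that do not move let the fingers close. It gives the time, the measured TCP pose, the force and the opening at its end, in the units of the state.
- bot.sense(): the state, without advancing time (a new reading comes with each control period).
- imaging.read_camera(name): name is "scene" or "top" or "wrist"; returns a dict with "img" (480x640x3 uint8, blue, green, red), "depth" (480x640 float32, mm along the optical axis (not along the pixel's ray), 0 where there is no reading), "K" (3x3 intrinsics, pixels), "rvec" (rotation vector, rad) and "tvec" (3), from world to camera coordinates, as OpenCV has them. Camera axes: x right, y down, z forward; pixel columns grow to the right and rows downward; lengths in mm; the calibration is good to about 2 mm. A picture is of the moment at which its call begins.
- sign_off(): hands the job in, once; it reports no verdict.
The state is a dict: "time_s": time; "joint_pos": joint angles; "joint_velocities": joint speeds; "effort": joint torques, N m; "tool_pos": TCP position; "tool_rot": TCP orientation; "force": force on the tool from outside, world axes, zero at the start; "ft_torque": the same for the moment, N m; "opening": opening from 0.0 (shut) to 1.0 (fully open).
Only numpy, scipy, OpenCV 4.12 (cv2) and the standard library are available. Lean on these libraries where they do the work, as an engineer would, in place of code of your own. Each camera call takes 0.05 s, during which the arm holds its last target. There are 200 camera calls.

### The job

Make the nutrunner head ready: first turn the selector knob to its white mark (spindles held), and leave it there while you pull the worn black sockets off the head, put them in the grey scrap tray, and push each coloured socket from the table onto the spindle with its own colour, fully home until the spring ball clicks. When all are on, turn the selector to its orange mark (ready), let go of everything, and leave the other things on the bench where they are.

Things in the scene. Friction and masses are not known exactly. Their poses are not given: they have to be found in the camera images.
- red_socket: Impact socket, red band and rim at its top, 0.26-0.42 kg, standing. Lower 28 mm: pale square drive end 44 x 44 mm; in its underside a square hole 20.6 mm wide, 28 mm deep, parallel to the flats, dimples in all 4 sides 13 mm up (any of 4 yaws fits). Above: round barrel 34 mm across to 60 mm height, grip here. Origin: centre of underside; z up, x, y square to the flats. May be absent.
- red_spindle: Fixed upright spindle on the grey head: red disc 66 mm across, 10 mm high; steel shoulder 46 mm across up to 20 mm (a socket's underside rests on it when home); square drive 19 mm wide from there to 46 mm, last 3 mm bevelled by 2 mm. Origin: centre of the disc's underside; z up, x, y square to the drive's flats, y along the row. Spindles 80 mm apart, colours in any order.
- red_ball (a joint): Spring ball, 10 mm across, sticking 3.4 mm out of the +x flat of the red spindle's drive, 13 mm above the shoulder. 0 = out (also when clicked into a dimple), to 0.0045 m = pushed in. A socket set on the drive stops at the ball, about 15 mm short of home, and its weight does not pass it: push it down with 5 to 15 N. Then the ball holds it.
- yellow_socket: Impact socket, yellow band and rim at its top, 0.26-0.42 kg, standing. Lower 28 mm: pale square drive end 44 x 44 mm; in its underside a square hole 20.6 mm wide, 28 mm deep, parallel to the flats, dimples in all 4 sides 13 mm up (any of 4 yaws fits). Above: round barrel 34 mm across to 60 mm height, grip here. Origin: centre of underside; z up, x, y square to the flats. May be absent.
- yellow_spindle: Fixed upright spindle on the grey head: yellow disc 66 mm across, 10 mm high; steel shoulder 46 mm across up to 20 mm (a socket's underside rests on it when home); square drive 19 mm wide from there to 46 mm, last 3 mm bevelled by 2 mm. Origin: centre of the disc's underside; z up, x, y square to the drive's flats, y along the row. Spindles 80 mm apart, colours in any order.
- yellow_ball (a joint): Spring ball, 10 mm across, sticking 3.4 mm out of the +x flat of the yellow spindle's drive, 13 mm above the shoulder. 0 = out (also when clicked into a dimple), to 0.0045 m = pushed in. A socket set on the drive stops at the ball, about 15 mm short of home, and its weight does not pass it: push it down with 5 to 15 N. Then the ball holds it.
- blue_socket: Impact socket, blue band and rim at its top, 0.26-0.42 kg, standing. Lower 28 mm: pale square drive end 44 x 44 mm; in its underside a square hole 20.6 mm wide, 28 mm deep, parallel to the flats, dimples in all 4 sides 13 mm up (any of 4 yaws fits). Above: round barrel 34 mm across to 60 mm height, grip here. Origin: centre of underside; z up, x, y square to the flats. May be absent.
- blue_spindle: Fixed upright spindle on the grey head: blue disc 66 mm across, 10 mm high; steel shoulder 46 mm across up to 20 mm (a socket's underside rests on it when home); square drive 19 mm wide from there to 46 mm, last 3 mm bevelled by 2 mm. Origin: centre of the disc's underside; z up, x, y square to the drive's flats, y along the row. Spindles 80 mm apart, colours in any order.
- blue_ball (a joint): Spring ball, 10 mm across, sticking 3.4 mm out of the +x flat of the blue spindle's drive, 13 mm above the shoulder. 0 = out (also when clicked into a dimple), to 0.0045 m = pushed in. A socket set on the drive stops at the ball, about 15 mm short of home, and its weight does not pass it: push it down with 5 to 15 N. Then the ball holds it.
- green_socket: Impact socket, green band and rim at its top, 0.26-0.42 kg, standing. Lower 28 mm: pale square drive end 44 x 44 mm; in its underside a square hole 20.6 mm wide, 28 mm deep, parallel to the flats, dimples in all 4 sides 13 mm up (any of 4 yaws fits). Above: round barrel 34 mm across to 60 mm height, grip here. Origin: centre of underside; z up, x, y square to the flats. May be absent.
- green_spindle: Fixed upright spindle on the grey head: green disc 66 mm across, 10 mm high; steel shoulder 46 mm across up to 20 mm (a socket's underside rests on it when home); square drive 19 mm wide from there to 46 mm, last 3 mm bevelled by 2 mm. Origin: centre of the disc's underside; z up, x, y square to the drive's flats, y along the row. Spindles 80 mm apart, colours in any order.
- green_ball (a joint): Spring ball, 10 mm across, sticking 3.4 mm out of the +x flat of the green spindle's drive, 13 mm above the shoulder. 0 = out (also when clicked into a dimple), to 0.0045 m = pushed in. A socket set on the drive stops at the ball, about 15 mm short of home, and its weight does not pass it: push it down with 5 to 15 N. Then the ball holds it.
- worn_a: Worn all-black socket (0.32 kg), of the same shape and sizes as the coloured ones; it starts clicked fully home on the green spindle. Straight upward pull of about 10 to 20 N takes it off. Origin: centre of its underside, z up. May be absent.
- worn_b: Worn all-black socket (0.32 kg), of the same shape and sizes as the coloured ones; it starts clicked fully home on the blue spindle. Straight upward pull of about 10 to 20 N takes it off. Origin: centre of its underside, z up. May be absent.
- scrap_tray: Fixed open grey scrap tray, 170 x 110 mm, walls 4 mm thick and 28 mm high, floor 4 mm thick; room for two sockets side by side along its x. Origin: centre of its underside, x along its length.
- head: Grey bench-mounted four-spindle nutrunner head with a pale metal top, fixed; 120 x 390 mm foot, 100 x 370 mm, 50 mm high flat top on which the spindles stand. Origin: centre of the underside; y along the row of spindles.
- console: Blue selector console, fixed; 130 x 130 mm, 55 mm high, with the knob in the middle of its top. Round the knob, on the side of its -x, five marks at 40 degree steps: black, white, black, orange, black (clockwise from above). Origin: centre of the underside.
- selector (a joint): Detented selector knob, rad, grows clockwise from above; five click positions 0.698 rad (40 degrees) apart: 0 black, 0.698 white mark, 1.396 black (bar along the console's x, white pointer line towards its -x), 2.094 orange mark, 2.793 black (stops at both ends). It springs into the nearest click when released; about 0.1 N m to turn.
- selector_grip (a point): Grip point on the knob's axis, 89 mm above the table: middle of the knob's upright grip bar, which is 14 mm thick, 56 mm long, its top 9 mm above this point; the 60 mm disc below it ends 23 mm under this point. x along the bar, the white pointer line at the -x end.
- spacer_a: Bystander: plain steel cylinder 38 mm across, 32 mm high. Origin: centre of its underside.
- spacer_b: Bystander: plain aluminium cylinder 44 mm across, 36 mm high, behind the head. Origin: centre of its underside.
- nut: Bystander: large brass hexagon nut, about 40 mm across, 19 mm high. Origin: centre of its underside.
- oil_bottle: Bystander: yellow plastic bottle, 60 mm across, 150 mm high. Origin: centre of its underside.
- screwdriver: Bystander: screwdriver with an orange handle, lying. Origin: under its middle.
Not all that is in view belongs to the job. Leave any brown or purple look-alike of the red_socket alone.

How it is judged:
By the outcome, as a careful person would: the job done as asked, in the order asked, and still so for the second after the job is handed in, with the robot touching nothing.
Of worn_a, worn_b only 1 to 2 are there at a start; the rules pass over those that are not, and their reading is None.
Of red_socket, yellow_socket, blue_socket, green_socket only 3 to 4 are there at a start; the rules pass over those that are not, and their reading is None.
At some moment in a run one of red_socket, yellow_socket, blue_socket, green_socket may be knocked a few centimetres aside while the robot is not near it.
It also fails if it takes over 210 s, if anything falls off the work surface, if the arm or the gripper's body presses on something with over 40 N, if the wrist force passes 120 N, or if a joint passes its speed limit or range.

## Working session

There is one attempt and no reset: what is moved stays moved. The work goes in short steps, Python scripts to look and compute and a tool call to move; the robot and the scene stay as the last step left them, time stands still between calls to the robot, and variables do not carry over. Pictures are saved under pics/ and viewed, about 12 in all and at most 16, crops included, and the job is handed in when it is done.

Besides the shell and the picture viewer there is one more tool, called after "Request:" as name([rows], argument=value, ...), one row to a line, values as JSON. step_arm: Moves the arm, as the interface text tells. Its arguments: {"type":"object","properties":{"deltas":{"type":"array"}},"required":["deltas"]}

```bash
mkdir -p pics; cat > h.py <<'E'
import numpy as np, cv2
from station import bot, imaging
def cam(n):
    d=imaging.read_camera(n); d['R']=cv2.Rodrigues(np.array(d['rvec'],float))[0]; d['t']=np.array(d['tvec'],float).ravel(); d['K']=np.array(d['K'],float); return d
def ray(d,u,v,z):
    r=d['R'].T@np.linalg.inv(d['K'])@np.array([u,v,1.]); c=-d['R'].T@d['t']; return c+r*(z-c[2])/r[2]
def cloud(d):
    v,u=np.mgrid[:480,:640]; Z=d['depth']; P=np.stack([(u-d['K'][0,2])/d['K'][0,0]*Z,(v-d['K'][1,2])/d['K'][1,1]*Z,Z],-1)
    W=(P-d['t'])@d['R']; W[Z<=0]=np.nan; return W
def proj(d,p): 
    c=d['R']@np.array(p,float)+d['t']; q=d['K']@c; return q[:2]/q[2]
E
python3 - <<'E'
from h import *
s=bot.sense(); print(s)
for n in('top','scene'):
    d=cam(n); cv2.imwrite(f'pics/{n}0.png',d['img']); print(n,d['K'].tolist(),-d['R'].T@d['t'],d['R'].tolist())
E
```

```text
{'time_s': 0.0, 'joint_pos': array([ 1.04960203e+00,  1.31164287e-01,  1.48927165e+00,  1.72576506e-05,
        1.52304919e+00, -8.54165844e-02]), 'joint_velocities': array([-1.23153474e-03,  7.15355224e-04, -6.72913991e-04,  8.82045892e-04,
        1.98392384e-05, -1.39032466e-03]), 'effort': array([ 2.04930247e-04, -5.69413340e+01, -5.00548339e+01, -1.53484461e-04,
        1.48891623e-02, -6.12859617e-05]), 'tool_pos': array([252.99474485, 543.48352372, 255.24674502]), 'tool_rot': array([-0.68975084,  0.6910243 , -0.15306036,  0.15264904]), 'force': array([ 0.10596245, -0.93872836,  0.15815152]), 'ft_torque': array([-0.01609879, -0.04283169, -0.01846963]), 'opening': 0.999926428247574}
top [[446.21467324457404, 0.0, 325.16929363222766], [0.0, 446.21467324457404, 235.52237048135262], [0.0, 0.0, 1.0]] [ 409.18964631  -40.70295971 1053.62809385] [[0.00529515563404559, -0.9999814942459135, -0.0029954119118933697], [-0.9916318095502195, -0.0048645070173835014, -0.12900655355304858], [0.12898959498722756, 0.003653455513414297, -0.991639216977547]]
scene [[582.3596041014636, 0.0, 326.72842833064306], [0.0, 582.3596041014636, 246.32202786738185], [0.0, 0.0, 1.0]] [1233.78851923  622.36650643  925.49090133] [[-0.6844688592153644, 0.7290099999497512, -0.006841106466160596], [0.4759951049422619, 0.43976576319908145, -0.7616001139633153], [-0.5522056146359098, -0.5245478943730433, -0.6480111616888893]]
```

View pics/top0.png

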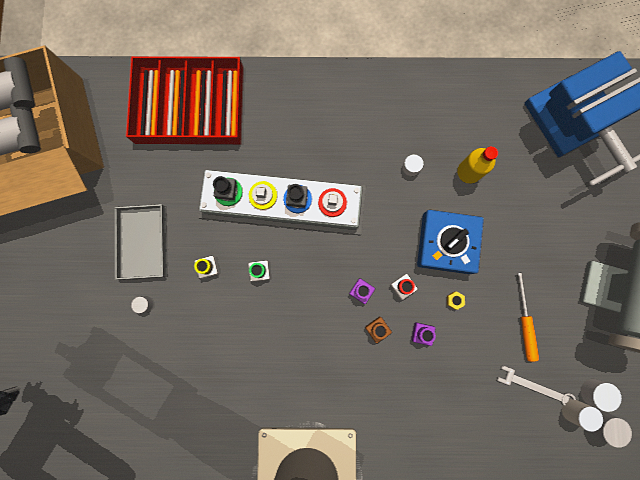

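View pics/scene0.png

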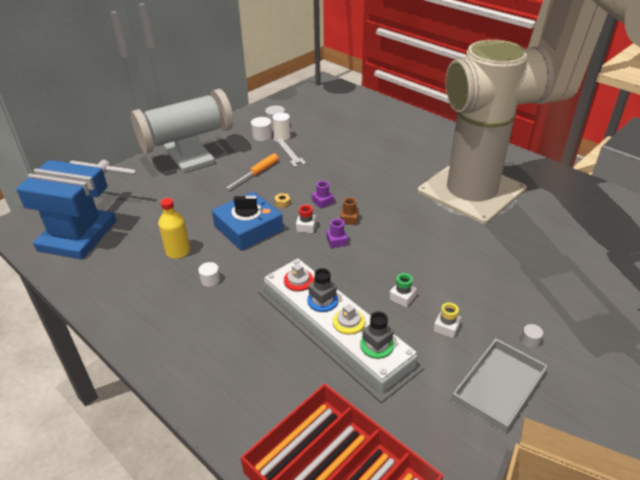

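Top view: the coloured sockets are red (404,287), green (258,270) and yellow (205,267); blue is absent. Worn sockets sit on the green (225,188) and blue (297,195) spindles. The look-alikes, to be left alone, are purple (362,291), brown (378,330) and purple (424,335). The console is at (452,241) and the tray at (140,242). Next I'll measure and take an enlarged crop.

```bash
cat >> h.py <<'E'
HUE={'red':[(0,6),(174,180)],'yellow':[(24,33)],'green':[(50,80)],'blue':[(100,125)],'orange':[(12,20)]}
def mask(img,c,s=120,v=70):
    h=cv2.cvtColor(img,cv2.COLOR_BGR2HSV); m=0
    for a,b in HUE[c]: m=m|cv2.inRange(h,(a,s,v),(b,255,255))
    return m
def blobs(m,amin=20):
    n,l,st,ce=cv2.connectedComponentsWithStats(m); return [(st[i,4],ce[i],l==i,st[i,:4]) for i in range(1,n) if st[i,4]>=amin]
E
python3 - <<'E'
from h import *
d=cam('top'); W=cloud(d); im=d['img']
for c in HUE:
    for a,ce,m,bb in blobs(mask(im,c),25):
        if 100<ce[0]<500 and 150<ce[1]<360:
            cs,_=cv2.findContours(m.astype(np.uint8),0,2); k=max(cs,key=cv2.contourArea); (cx,cy),r=cv2.minEnclosingCircle(k)
            z=np.nanmedian(W[m][:,2]); print(c,a,ce.round(1),'enc',round(cx,1),round(cy,1),round(r,1),'z',z.round(1),'P60',ray(d,cx,cy,60).round(1)[:2])
# regions by height
Z=W[...,2]
for n,(u0,u1,v0,v1),lo,hi in (('head',(190,370,165,240),44,54),('cons',(410,490,205,280),50,60),('knob',(430,475,222,258),90,105),('tray',(105,175,195,290),20,34)):
    s=np.zeros(Z.shape,bool); s[v0:v1,u0:u1]=1; s&=(Z>lo)&(Z<hi); P=W[s][:,:2].astype(np.float32); r=cv2.minAreaRect(P); print(n,len(P),r,np.nanmean(P,0))
for u,v in((225,185),(297,192),(332,200),(262,192)): print(u,v,W[v,u])
c=im[160:310,180:490]; cv2.imwrite('pics/crop1.png',cv2.resize(c,None,fx=2.5,fy=2.5,interpolation=cv2.INTER_CUBIC))
E
```

```text
red 153 [490.6 152.7] enc 490.5 153.1 7.7 z 149.3 P60 [ 731.3 -415.9]
red 299 [331.8 203.3] enc 332.0 202.1 14.3 z 60.0 P60 [615.  -52.1]
red 107 [406.2 285.9] enc 406.5 286.0 8.1 z 59.5 P60 [ 426.7 -217.5]
yellow 277 [263.3 195.1] enc 262.3 195.0 14.2 z 60.2 P60 [630.7 106.3]
yellow 111 [201.9 265.9] enc 201.7 265.7 7.9 z 59.7 P60 [469.3 237.7]
yellow 146 [456.2 300.2] enc 455.9 300.1 8.9 z 18.8 P60 [ 396.4 -325.8]
green 174 [232.5 196.4] enc 228.2 191.8 13.9 z 60.5 P60 [637.7 184.2]
green 101 [256.6 269.9] enc 256.5 270.0 7.8 z 59.6 P60 [460.4 115.3]
blue 195 [298.5 203.3] enc 297.0 198.5 14.1 z 60.1 P60 [623.   27.4]
blue 2256 [451.5 240.2] enc 452.5 241.0 39.5 z 54.7 P60 [ 527.5 -322.3]
orange 260 [377.7 329.4] enc 378.0 329.5 12.7 z 29.2 P60 [ 331.9 -153.6]
head 3573 ((626.9631958007812, 65.90996551513672), (366.3271179199219, 98.16575622558594), 84.1666030883789) [624.08154  61.86083]
cons 2622 ((528.856201171875, -324.1408996582031), (130.2898406982422, 129.9686737060547), 81.87214660644531) [ 527.58136 -322.03903]
knob 175 ((528.8456420898438, -323.83062744140625), (14.18690013885498, 55.4892692565918), 42.64292526245117) [ 528.7275  -323.10492]
tray 626 ((528.1049194335938, 395.4874572753906), (171.1316680908203, 112.18998718261719), 3.863973379135132) [527.811   398.15674]
225 185 [639.05377441 178.25485292 118.80536811]
297 192 [624.19456165  23.45835855 119.8050107 ]
332 200 [612.7703107  -51.73001765  93.12372749]
262 192 [629.43286779 101.93424512  95.51759108]
```

View pics/crop1.png

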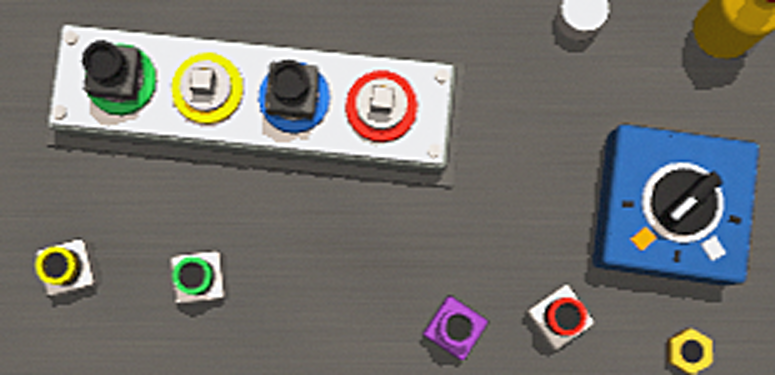

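```bash
cat >> h.py <<'E'
from scipy.spatial.transform import Rotation as Ro
def tool():
    s=bot.sense(); q=s['tool_rot']; R=Ro.from_quat([q[1],q[2],q[3],q[0]]).as_matrix(); return s,np.array(s['tool_pos']),R
def plan(p,jaw=None,dz=0):
    """print the move to TCP p (mm), and turn about tool y to make jaw axis (tool z) lie at world angle jaw deg (mod 180)"""
    s,t,R=tool(); d=R.T@(np.array(p,float)-t)/10; a=np.degrees(np.arctan2(R[1,2],R[0,2]))
    print('tcp',t.round(1),'jaw',a.round(1),'ydir',R[:,1].round(3),'j1,j6',np.degrees(s['joint_pos'][[0,5]]).round(1),'F',np.round(s['force'],1),'T',np.round(s['ft_torque'],2),'open',round(s['opening'],3),'t',round(s['time_s'],1))
    print(' move cm',d.round(2),'rows',int(np.ceil(np.linalg.norm(d)*10/41.7)),'per row',(d/max(1,np.ceil(np.linalg.norm(d)*10/41.7))).round(2))
    if jaw is not None:
        r=(a-jaw+90)%180-90; print(' turn about y',round(r,1),'(or',round(r-180*np.sign(r),1),') rows',int(np.ceil(abs(r)/7.16)))
E
python3 - <<'E'
from h import *
plan([528.8,-323.8,220],41.9)
d=cam('wrist'); s,t,R=tool(); c=-d['R'].T@d['t']; print('cam in tool',(R.T@(c-t)).round(1),'axes',(R.T@d['R'].T).round(3).tolist(),d['K'].tolist())
E
```

```text
tcp [253.1 543.6 255.5] jaw 65.0 ydir [-0.001 -0.001 -1.   ] j1,j6 [60.1 -4.9] F [0.3 0.1 0.3] T [ 0.02 -0.03 -0.  ] open 0.999 t 0.1
 move cm [ 61.61   3.64 -66.98] rows 22 per row [ 2.8   0.17 -3.04]
 turn about y 23.1 (or -156.9 ) rows 4
cam in tool [ -64.8 -117.     0. ] axes [[0.001, 0.966, 0.259], [-0.0, -0.259, 0.966], [1.0, -0.001, 0.0]] [[417.9942395453139, 0.0, 321.5461351904788], [0.0, 417.9942395453139, 232.69781148685314], [0.0, 0.0, 1.0]]
```

Request:
step_arm([
  {"delta_rot":[0,0,0],"translation":[2.8,0.1,-3.04],"hand":8.5},
  {"delta_rot":[0,0,0],"translation":[2.8,0.1,-3.04],"hand":8.5},
  {"delta_rot":[0,0,0],"translation":[2.8,0.1,-3.04],"hand":8.5},
  {"delta_rot":[0,0,0],"translation":[2.8,0.1,-3.04],"hand":8.5},
  {"delta_rot":[0,0,0],"translation":[2.8,0.1,-3.04],"hand":8.5},
  {"delta_rot":[0,0,0],"translation":[2.8,0.1,-3.04],"hand":8.5},
  {"delta_rot":[0,0,0],"translation":[2.8,0.1,-3.04],"hand":8.5},
  {"delta_rot":[0,0,0],"translation":[2.8,0.1,-3.04],"hand":8.5},
])

```text
time_s: 0.87
tool_pos: [353.6, 227.1, 248.2]
tool_rot: [0.69, -0.69, 0.153, -0.153]
force: [1.0, -0.4, 0.5]
opening: 0.992
```

Request:
step_arm([
  {"delta_rot":[0,0,0],"translation":[2.8,0.1,-3.04],"hand":8.5},
  {"delta_rot":[0,0,0],"translation":[2.8,0.1,-3.04],"hand":8.5},
  {"delta_rot":[0,0,0],"translation":[2.8,0.1,-3.04],"hand":8.5},
  {"delta_rot":[0,0,0],"translation":[2.8,0.1,-3.04],"hand":8.5},
  {"delta_rot":[0,0,0],"translation":[2.8,0.1,-3.04],"hand":8.5},
  {"delta_rot":[0,0,0],"translation":[2.8,0.1,-3.04],"hand":8.5},
  {"delta_rot":[0,0,0],"translation":[2.8,0.1,-3.04],"hand":8.5},
  {"delta_rot":[0,0,0],"translation":[2.8,0.1,-3.04],"hand":8.5},
])

```text
time_s: 1.53
tool_pos: [454.2, -88.3, 240.3]
tool_rot: [0.69, -0.69, 0.153, -0.153]
force: [0.9, -0.2, -0.3]
opening: 0.993
```

Request:
step_arm([
  {"delta_rot":[0,0,0],"translation":[2.8,0.1,-3.04],"hand":8.5},
  {"delta_rot":[0,0,0],"translation":[2.8,0.1,-3.04],"hand":8.5},
  {"delta_rot":[0,0,0],"translation":[2.8,0.1,-3.04],"hand":8.5},
  {"delta_rot":[0,0,0],"translation":[2.8,0.1,-3.04],"hand":8.5},
  {"delta_rot":[0,0,0],"translation":[2.8,0.1,-3.04],"hand":8.5},
  {"delta_rot":[0,0,0],"translation":[2.8,0.1,-3.04],"hand":8.5},
  {"delta_rot":[0,7,0],"translation":[0,0,0],"hand":8.5},
  {"delta_rot":[0,7,0],"translation":[0,0,0],"hand":8.5},
])

```text
time_s: 2.2
tool_pos: [528.8, -324.6, 231.9]
tool_rot: [0.666, -0.665, 0.24, -0.237]
force: [-0.0, 0.3, -0.4]
opening: 0.993
```

Request:
step_arm([
  {"delta_rot":[0,7,0],"translation":[0,0,0],"hand":8.5},
  {"delta_rot":[0,7,0],"translation":[0,0,0],"hand":8.5},
  {"delta_rot":[0,7,0],"translation":[0,0,0],"hand":8.5},
  {"delta_rot":[0,7,0],"translation":[0,0,0],"hand":8.5},
  {"delta_rot":[0,7,0],"translation":[0,0,0],"hand":8.5},
  {"delta_rot":[0,7,0],"translation":[0,0,0],"hand":8.5},
  {"delta_rot":[0,7,0],"translation":[0,0,0],"hand":8.5},
  {"delta_rot":[0,7,0],"translation":[0,0,0],"hand":8.5},
])

```text
time_s: 2.87
tool_pos: [529.2, -322.3, 233.9]
tool_rot: [0.476, -0.476, 0.523, -0.522]
force: [0.6, 0.5, -0.2]
opening: 0.997
```

Request:
step_arm([
  {"delta_rot":[0,7,0],"translation":[0,0,0],"hand":8.5},
  {"delta_rot":[0,7,0],"translation":[0,0,0],"hand":8.5},
  {"delta_rot":[0,7,0],"translation":[0,0,0],"hand":8.5},
  {"delta_rot":[0,7,0],"translation":[0,0,0],"hand":8.5},
  {"delta_rot":[0,7,0],"translation":[0,0,0],"hand":8.5},
  {"delta_rot":[0,7,0],"translation":[0,0,0],"hand":8.5},
  {"delta_rot":[0,7,0],"translation":[0,0,0],"hand":8.5},
  {"delta_rot":[0,7,0],"translation":[0,0,0],"hand":8.5},
])

```text
time_s: 3.53
tool_pos: [529.2, -322.3, 234.0]
tool_rot: [0.175, -0.175, 0.685, -0.685]
force: [-0.9, -0.3, 0.1]
opening: 0.993
```

Request:
step_arm([
  {"delta_rot":[0,7,0],"translation":[0,0,0],"hand":8.5},
  {"delta_rot":[0,7,0],"translation":[0,0,0],"hand":8.5},
  {"delta_rot":[0,7,0],"translation":[0,0,0],"hand":8.5},
  {"delta_rot":[0,7,0],"translation":[0,0,0],"hand":8.5},
  {"delta_rot":[0,7,0],"translation":[0,0,0],"hand":8.5},
  {"delta_rot":[0,7,0],"translation":[0,0,0],"hand":8.5},
  {"delta_rot":[0,7,0],"translation":[0,0,0],"hand":8.5},
  {"delta_rot":[0,7,0],"translation":[0,0,0],"hand":8.5},
])

```text
time_s: 4.2
tool_pos: [529.2, -322.3, 233.9]
tool_rot: [-0.167, 0.167, 0.687, -0.687]
force: [-0.8, 0.4, 0.2]
opening: 0.994
```

Request:
step_arm([
  {"delta_rot":[0,7,0],"translation":[0,0,0],"hand":8.5},
  {"delta_rot":[0,7,0],"translation":[0,0,0],"hand":8.5},
  {"delta_rot":[0,7,0],"translation":[0,0,0],"hand":8.5},
  {"delta_rot":[0,0,0],"translation":[0,0,0],"hand":8.5},
])

```text
time_s: 4.53
tool_pos: [529.3, -322.3, 234.0]
tool_rot: [-0.29, 0.289, 0.645, -0.645]
force: [-0.7, 0.9, 0.7]
opening: 0.992
```

```bash
cat >> h.py <<'E'
def box(W,c,r,lo,hi):
    s=(abs(W[...,0]-c[0])<r)&(abs(W[...,1]-c[1])<r)&(W[...,2]>lo)&(W[...,2]<hi); P=W[s][:,:2].astype(np.float32)
    return (len(P),)+tuple(np.round(x,1) for x in cv2.minAreaRect(P)) if len(P)>4 else None
E
python3 - <<'E'
from h import *
plan([528.8,-323.8,97],41.9)
for n in('top','wrist'):
    W=cloud(cam(n)); print(n,box(W,(528,-323),40,90,105))
E
```

```text
tcp [ 529.3 -322.3  234. ] jaw -138.3 ydir [-0.  0. -1.] j1,j6 [-36.1 102.2] F [-0.7  0.9  0.7] T [ 0.01  0.02 -0.03] open 0.992 t 4.5
 move cm [-0.09 13.7   0.13] rows 4 per row [-0.02  3.42  0.03]
 turn about y -0.2 (or 179.8 ) rows 1
top (172, array([ 529. , -324.2]), array([13.9, 56.4]), np.float64(43.0))
wrist (1894, array([ 529.4, -325.7]), array([13.6, 55.3]), np.float64(41.9))
```

Request:
step_arm([
  {"delta_rot":[0,0,0],"translation":[-0.2,3.4,0.19],"hand":6},
  {"delta_rot":[0,0,0],"translation":[0,3.4,0],"hand":5},
  {"delta_rot":[0,0,0],"translation":[0,3.4,0],"hand":5},
  {"delta_rot":[0,0,0],"translation":[0,3.5,0],"hand":5},
  {"delta_rot":[0,0,0],"translation":[0,0,0],"hand":3},
  {"delta_rot":[0,0,0],"translation":[0,0,0],"hand":2},
  {"delta_rot":[0,0,0],"translation":[0,0,0],"hand":1},
  {"delta_rot":[0,0,0],"translation":[0,0,0],"hand":1},
])

```text
time_s: 5.3
tool_pos: [529.0, -325.6, 98.2]
tool_rot: [0.287, -0.287, -0.646, 0.647]
force: [-3.7, -1.3, -2.1]
opening: 0.156
```

Request:
step_arm([
  {"delta_rot":[0,0,0],"translation":[0,0,0],"hand":1},
  {"delta_rot":[0,0,0],"translation":[0,0,0],"hand":1},
  {"delta_rot":[0,0,0],"translation":[0,0,0],"hand":1},
])

```text
time_s: 5.55
tool_pos: [529.1, -325.6, 98.2]
tool_rot: [0.287, -0.287, -0.646, 0.646]
force: [-6.3, -1.3, 0.2]
opening: 0.154
```

```bash
python3 - <<'E'
from h import *
plan([529,-325,97],41.9)
E
```

```text
tcp [ 529.1 -325.6   98.2] jaw -137.9 ydir [-0.    -0.001 -1.   ] j1,j6 [-36.3 101.6] F [-6.3 -1.3  0.2] T [-0.15  0.77 -0.02] open 0.154 t 5.5
 move cm [ 0.05  0.12 -0.04] rows 1 per row [ 0.05  0.12 -0.04]
 turn about y 0.2 (or -179.8 ) rows 1
```

Request:
step_arm([
  {"delta_rot":[0,-6.7,0],"translation":[0,0,0],"hand":1},
  {"delta_rot":[0,-6.7,0],"translation":[0,0,0],"hand":1},
  {"delta_rot":[0,-6.7,0],"translation":[0,0,0],"hand":1},
  {"delta_rot":[0,-6.7,0],"translation":[0,0,0],"hand":1},
  {"delta_rot":[0,-6.7,0],"translation":[0,0,0],"hand":1},
  {"delta_rot":[0,-6.7,0],"translation":[0,0,0],"hand":1},
])

```text
time_s: 6.05
tool_pos: [529.2, -325.1, 98.2]
tool_rot: [-0.046, 0.046, 0.706, -0.706]
force: [-4.7, 1.2, 0.8]
opening: 0.151
```

Request:
step_arm([
  {"delta_rot":[0,-6.7,0],"translation":[0,0,0],"hand":1},
  {"delta_rot":[0,-6.7,0],"translation":[0,0,0],"hand":1},
  {"delta_rot":[0,-6.7,0],"translation":[0,0,0],"hand":1},
  {"delta_rot":[0,-6.7,0],"translation":[0,0,0],"hand":1},
  {"delta_rot":[0,-6.7,0],"translation":[0,0,0],"hand":1},
  {"delta_rot":[0,-6.3,0],"translation":[0,0,0],"hand":1},
  {"delta_rot":[0,0,0],"translation":[0,0,0],"hand":1},
])

```text
time_s: 6.63
tool_pos: [529.0, -324.7, 98.2]
tool_rot: [0.198, -0.198, 0.679, -0.679]
force: [-5.9, 1.9, 3.0]
opening: 0.146
```

```bash
python3 - <<'E'
from h import *
plan([529,-325,97],-58.1)
E
```

```text
tcp [ 529.  -324.7   98.2] jaw -57.5 ydir [-0.001  0.001 -1.   ] j1,j6 [-36.3  21.2] F [-5.9  1.9  3. ] T [0.58 1.09 0.09] open 0.146 t 6.6
 move cm [0.02 0.12 0.03] rows 1 per row [0.02 0.12 0.03]
 turn about y 0.6 (or -179.4 ) rows 1
```

Request:
step_arm([
  {"delta_rot":[0,0,0],"translation":[0,0,0],"hand":4},
  {"delta_rot":[0,0,0],"translation":[0,0,0],"hand":5},
  {"delta_rot":[0,0,0],"translation":[0,-2,0],"hand":6},
  {"delta_rot":[0,0,0],"translation":[0,-4,0],"hand":6},
  {"delta_rot":[0,0,0],"translation":[0,-4,0],"hand":6},
  {"delta_rot":[0,0,0],"translation":[0,-3,0],"hand":6},
])

```text
time_s: 7.13
tool_pos: [530.3, -325.5, 231.5]
tool_rot: [-0.196, 0.194, -0.679, 0.681]
force: [1.0, -0.2, -0.0]
opening: 0.705
```

Request:
step_arm([
  {"delta_rot":[0,-6.5,0],"translation":[0,0,0],"hand":6},
  {"delta_rot":[0,-6.5,0],"translation":[0,0,0],"hand":6},
  {"delta_rot":[0,-6.5,0],"translation":[0,0,0],"hand":6},
  {"delta_rot":[0,-6.5,0],"translation":[0,0,0],"hand":6},
  {"delta_rot":[0,-6.5,0],"translation":[0,0,0],"hand":6},
  {"delta_rot":[0,-6.5,0],"translation":[0,0,0],"hand":6},
  {"delta_rot":[0,-6.5,0],"translation":[0,0,0],"hand":6},
  {"delta_rot":[0,-6.5,0],"translation":[0,0,0],"hand":6},
])

```text
time_s: 7.8
tool_pos: [529.9, -325.3, 228.2]
tool_rot: [-0.475, 0.474, -0.523, 0.525]
force: [0.8, 0.0, 0.5]
opening: 0.698
```

```bash
python3 - <<'E'
from h import *
plan([623,27.4,230],-5.5)
d=cam('top');W=cloud(d); print(box(W,(528,-323),40,90,105))
for c in((637.7,184.2),(623,27.4)): print(box(W,c,30,117,125))
E
```

```text
tcp [ 529.9 -325.3  228.2] jaw -5.7 ydir [ 0.002 -0.001 -1.   ] j1,j6 [-36.3 -30.6] F [0.8 0.  0.5] T [ 0.01 -0.02  0.04] open 0.698 t 7.8
 move cm [-36.01  -0.2    5.79] rows 9 per row [-4.   -0.02  0.64]
 turn about y -0.2 (or 179.8 ) rows 1
(136, array([ 533.7, -320.7]), array([44. , 13.8]), np.float64(31.1))
(113, array([638. , 182.7]), array([29. , 28.7]), np.float64(4.2))
(106, array([620.8,  25.9]), array([29.1, 28.8]), np.float64(54.8))
```

Request:
step_arm([
  {"delta_rot":[0,0,0],"translation":[-4,0,0.64],"hand":7},
  {"delta_rot":[0,0,0],"translation":[-4,0,0.64],"hand":7},
  {"delta_rot":[0,0,0],"translation":[-4,0,0.64],"hand":7},
  {"delta_rot":[0,0,0],"translation":[-4,0,0.64],"hand":7},
  {"delta_rot":[0,0,0],"translation":[-4,0,0.64],"hand":7},
  {"delta_rot":[0,0,0],"translation":[-4,0,0.64],"hand":7},
  {"delta_rot":[0,0,0],"translation":[-4,0,0.64],"hand":7},
  {"delta_rot":[0,0,0],"translation":[-4,0,0.64],"hand":7},
])

```text
time_s: 8.52
tool_pos: [614.2, -10.0, 228.2]
tool_rot: [-0.473, 0.472, -0.526, 0.527]
force: [-0.0, 0.2, -0.3]
opening: 0.822
```

Request:
step_arm([
  {"delta_rot":[0,0,0],"translation":[-4,0,0.64],"hand":7},
  {"delta_rot":[0,0,0],"translation":[0,0,0],"hand":7},
])

```text
time_s: 8.68
tool_pos: [625.3, 34.5, 228.0]
tool_rot: [0.475, -0.473, 0.525, -0.524]
force: [0.0, -0.6, -0.1]
opening: 0.817
```

```bash
python3 - <<'E'
from h import *
plan([622,27,124],-5.5)
d=cam('wrist');W=cloud(d); cv2.imwrite('pics/w1.png',d['img'])
for c in((637.7,184.2),(623,27.4)): print(box(W,c,30,117,125), box(W,c,30,95,105))
for n,c in(('yellow',(630.7,106)),('red',(615,-52))): print(n,box(W,c,25,90,100),box(W,c,40,58,62))
E
```

```text
tcp [625.3  34.5 228. ] jaw -5.8 ydir [ 0.002  0.003 -1.   ] j1,j6 [-1.6  4.2] F [ 0.  -0.6 -0.1] T [ 0.01 -0.03  0.02] open 0.817 t 8.7
 move cm [ 0.82 10.4  -0.27] rows 3 per row [ 0.27  3.47 -0.09]
 turn about y -0.3 (or 179.7 ) rows 1
None None
(1557, array([624.9,  28.6]), array([29.4, 29.5]), np.float64(18.1)) (1768, array([623.5,  26.2]), array([43.8, 43.8]), np.float64(83.9))
yellow (1118, array([631.5, 105.7]), array([18.4, 18.8]), np.float64(84.2)) (3682, array([631.6, 105.5]), array([64.8, 64.9]), np.float64(6.1))
red (745, array([615.7, -52.8]), array([18.6, 19. ]), np.float64(84.4)) (2190, array([615.7, -53.3]), array([65. , 64.7]), np.float64(64.2))
```

View pics/w1.png

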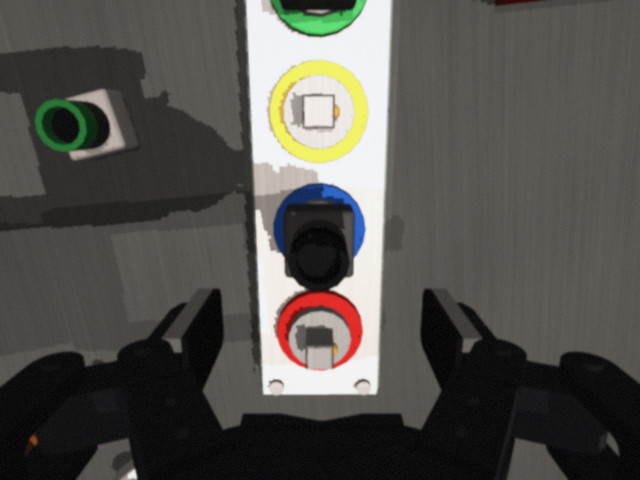

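Wrist view: yellow drive (318,111), worn socket on blue (318,250) and red drive (320,350), with the green socket at (70,125). I'm going down on the worn blue one.

Request:
step_arm([
  {"delta_rot":[0,0,0],"translation":[0.76,0,-0.05],"hand":7},
  {"delta_rot":[0,0,0],"translation":[0,3.5,0],"hand":7},
  {"delta_rot":[0,0,0],"translation":[0,3.5,0],"hand":7},
  {"delta_rot":[0,0,0],"translation":[0,3.4,0],"hand":7},
  {"delta_rot":[0,0,0],"translation":[0,0,0],"hand":4},
  {"delta_rot":[0,0,0],"translation":[0,0,0],"hand":2.5},
  {"delta_rot":[0,0,0],"translation":[0,0,0],"hand":2.5},
  {"delta_rot":[0,0,0],"translation":[0,0,0],"hand":2.5},
])

```text
time_s: 9.4
tool_pos: [623.3, 18.3, 126.0]
tool_rot: [-0.473, 0.473, -0.525, 0.526]
force: [-4.5, -1.9, -3.2]
opening: 0.38
```

Request:
step_arm([
  {"delta_rot":[0,0,0],"translation":[0,0,0],"hand":2.5},
  {"delta_rot":[0,0,0],"translation":[0,0,0],"hand":2.5},
])

```text
time_s: 9.57
tool_pos: [623.3, 18.4, 126.0]
tool_rot: [-0.473, 0.473, -0.525, 0.526]
force: [-4.3, -2.0, -2.3]
opening: 0.378
```

Request:
step_arm([
  {"delta_rot":[0,0,0],"translation":[0,-0.3,0],"hand":2.5},
  {"delta_rot":[0,0,0],"translation":[0,-0.3,0],"hand":2.5},
  {"delta_rot":[0,0,0],"translation":[0,-0.4,0],"hand":2.5},
  {"delta_rot":[0,0,0],"translation":[0,-0.5,0],"hand":2.5},
  {"delta_rot":[0,0,0],"translation":[0,-0.5,0],"hand":2.5},
])

```text
time_s: 9.98
tool_pos: [623.3, 19.0, 144.9]
tool_rot: [-0.473, 0.473, -0.525, 0.526]
force: [0.3, -2.8, -3.8]
opening: 0.375
```

Request:
step_arm([
  {"delta_rot":[0,0,0],"translation":[0,-1.5,0],"hand":2.5},
  {"delta_rot":[0,0,0],"translation":[0,-2.5,0],"hand":2.5},
  {"delta_rot":[0,0,0],"translation":[0,-2.5,0],"hand":2.5},
  {"delta_rot":[0,0,0],"translation":[0,-1.5,0],"hand":2.5},
  {"delta_rot":[0,0,0],"translation":[0,0,0],"hand":2.5},
  {"delta_rot":[0,0,0],"translation":[0,0,0],"hand":2.5},
])

```text
time_s: 10.48
tool_pos: [623.9, 19.6, 225.7]
tool_rot: [-0.474, 0.472, -0.524, 0.526]
force: [-0.7, 0.4, -3.2]
opening: 0.377
```

```bash
python3 - <<'E'
from h import *
plan([568,389,225],-5.5)
E
```

```text
tcp [623.9  19.6 225.7] jaw -6.0 ydir [ 0.004  0.    -1.   ] j1,j6 [-2.9  3. ] F [-0.7  0.4 -3.2] T [-0.02  0.04  0.06] open 0.377 t 10.5
 move cm [-36.16   0.05  -9.39] rows 9 per row [-4.02  0.01 -1.04]
 turn about y -0.5 (or 179.5 ) rows 1
```

Request:
step_arm([
  {"delta_rot":[0,0,0],"translation":[-1.5,0,-0.39],"hand":2.5},
  {"delta_rot":[0,0,0],"translation":[-3,0,-0.78],"hand":2.5},
  {"delta_rot":[0,0,0],"translation":[-3,0,-0.78],"hand":2.5},
  {"delta_rot":[0,0,0],"translation":[-3,0,-0.78],"hand":2.5},
  {"delta_rot":[0,0,0],"translation":[-3,0,-0.78],"hand":2.5},
  {"delta_rot":[0,0,0],"translation":[-3,0,-0.78],"hand":2.5},
  {"delta_rot":[0,0,0],"translation":[-3,0,-0.78],"hand":2.5},
  {"delta_rot":[0,0,0],"translation":[-3,0,-0.78],"hand":2.5},
])

```text
time_s: 11.15
tool_pos: [586.2, 251.1, 221.1]
tool_rot: [0.472, -0.474, 0.526, -0.525]
force: [0.7, -0.3, -3.2]
opening: 0.382
```

Request:
step_arm([
  {"delta_rot":[0,0,0],"translation":[-3,0,-0.78],"hand":2.5},
  {"delta_rot":[0,0,0],"translation":[-3,0,-0.78],"hand":2.5},
  {"delta_rot":[0,0,0],"translation":[-3,0,-0.78],"hand":2.5},
  {"delta_rot":[0,0,0],"translation":[-3,0,-0.78],"hand":2.5},
  {"delta_rot":[0,0,0],"translation":[-1.6,0,-0.4],"hand":2.5},
  {"delta_rot":[0,0,0],"translation":[0,0,0],"hand":2.5},
  {"delta_rot":[0,0,0],"translation":[0,0,0],"hand":2.5},
  {"delta_rot":[0,0,0],"translation":[0,0,0],"hand":2.5},
])

```text
time_s: 11.82
tool_pos: [566.6, 387.5, 221.9]
tool_rot: [-0.473, 0.474, -0.525, 0.525]
force: [0.7, -0.6, -3.3]
opening: 0.379
```

```bash
python3 - <<'E'
from h import *
plan([568,389,63],-5.5)
d=cam('wrist');W=cloud(d)
print('tray rim',box(W,(528,395.5),95,22,32)); s,t,R=tool()
print('barrel',box(W,t[:2]+[0,8],35,t[2]-20,t[2]+10))
E
```

```text
tcp [566.6 387.5 221.9] jaw -6.0 ydir [-0.002 -0.002 -1.   ] j1,j6 [30.1 36.1] F [ 0.7 -0.6 -3.3] T [-0.08  0.   -0.  ] open 0.379 t 11.8
 move cm [-0.19 15.89  0.15] rows 4 per row [-0.05  3.97  0.04]
 turn about y -0.5 (or 179.5 ) rows 1
tray rim (3617, array([527.1, 395.4]), array([170.1, 110.2]), np.float64(3.9))
barrel (14390, array([569.5, 391.4]), array([48.3, 42.6]), np.float64(30.4))
```

Request:
step_arm([
  {"delta_rot":[0,0,0],"translation":[-0.2,2,0.15],"hand":2.5},
  {"delta_rot":[0,0,0],"translation":[0,4,0],"hand":2.5},
  {"delta_rot":[0,0,0],"translation":[0,4,0],"hand":2.5},
  {"delta_rot":[0,0,0],"translation":[0,3,0],"hand":2.5},
  {"delta_rot":[0,0,0],"translation":[0,1.5,0],"hand":2.5},
  {"delta_rot":[0,0,0],"translation":[0,0.7,0],"hand":2.5},
  {"delta_rot":[0,0,0],"translation":[0,0.5,0],"hand":2.5},
  {"delta_rot":[0,0,0],"translation":[0,0,0],"hand":2.5},
])

```text
time_s: 12.53
tool_pos: [569.7, 390.0, 67.4]
tool_rot: [-0.474, 0.473, -0.525, 0.526]
force: [0.4, 0.4, -3.6]
opening: 0.379
```

Request:
step_arm([
  {"delta_rot":[0,0,0],"translation":[0,0,0],"hand":2.5},
])

```text
time_s: 12.62
tool_pos: [570.4, 390.7, 68.9]
tool_rot: [-0.474, 0.472, -0.525, 0.526]
force: [-0.1, 0.1, -2.1]
opening: 0.381
```

Request:
step_arm([
  {"delta_rot":[0,0,0],"translation":[0,0.4,0],"hand":2.5},
  {"delta_rot":[0,0,0],"translation":[0,0.3,0],"hand":2.5},
  {"delta_rot":[0,0,0],"translation":[0,0.2,0],"hand":2.5},
  {"delta_rot":[0,0,0],"translation":[0,0,0],"hand":2.5},
  {"delta_rot":[0,0,0],"translation":[0,0,0],"hand":2.5},
])

```text
time_s: 13.03
tool_pos: [569.7, 390.8, 59.8]
tool_rot: [-0.474, 0.472, -0.525, 0.525]
force: [-3.1, -1.9, 8.2]
opening: 0.377
```

Request:
step_arm([
  {"delta_rot":[0,0,0],"translation":[0,0,0],"hand":4},
  {"delta_rot":[0,0,0],"translation":[0,0,0],"hand":6},
  {"delta_rot":[0,0,0],"translation":[0,-2,0],"hand":6},
  {"delta_rot":[0,0,0],"translation":[0,-3.5,0],"hand":6},
  {"delta_rot":[0,0,0],"translation":[0,-4,0],"hand":6},
  {"delta_rot":[0,0,0],"translation":[0,-4,0],"hand":6},
  {"delta_rot":[0,0,0],"translation":[0,-2.5,0],"hand":7},
  {"delta_rot":[0,0,0],"translation":[0,0,0],"hand":7},
])

```text
time_s: 13.7
tool_pos: [572.0, 392.0, 227.0]
tool_rot: [-0.478, 0.469, -0.524, 0.526]
force: [1.1, -0.1, 1.5]
opening: 0.82
```

```bash
python3 - <<'E'
from h import *
plan([639.4,185,220],-5.8)
d=cam('wrist'); W=cloud(d); print('worn in tray',box(W,(570,398),40,60,68),box(W,(570,398),40,29,34))
E
```

```text
tcp [572. 392. 227.] jaw -6.0 ydir [ 0.012  0.007 -1.   ] j1,j6 [30.2 36.2] F [ 1.1 -0.1  1.5] T [-0.   -0.03 -0.04] open 0.82 t 13.7
 move cm [19.89  0.64  8.84] rows 6 per row [3.32 0.11 1.47]
 turn about y -0.2 (or 179.8 ) rows 1
worn in tray (910, array([570.8, 398.9]), array([33., 33.]), np.float64(84.1)) (1191, array([577.7, 402.2]), array([61.1, 52.9]), np.float64(1.2))
```

Request:
step_arm([
  {"delta_rot":[0,0,0],"translation":[2,0,0.9],"hand":7},
  {"delta_rot":[0,0,0],"translation":[4,0,1.8],"hand":7},
  {"delta_rot":[0,0,0],"translation":[4,0,1.8],"hand":7},
  {"delta_rot":[0,0,0],"translation":[4,0,1.8],"hand":7},
  {"delta_rot":[0,0,0],"translation":[3.5,0,1.6],"hand":7},
  {"delta_rot":[0,0,0],"translation":[2.3,0,0.9],"hand":7},
  {"delta_rot":[0,0,0],"translation":[0,0,0],"hand":7},
  {"delta_rot":[0,0,0],"translation":[0,0,0],"hand":7},
])

```text
time_s: 14.42
tool_pos: [633.5, 188.5, 215.7]
tool_rot: [0.472, -0.473, 0.526, -0.526]
force: [0.8, 0.1, -0.7]
opening: 0.821
```

Request:
step_arm([
  {"delta_rot":[0,0,0],"translation":[0,0,0],"hand":7},
  {"delta_rot":[0,0,0],"translation":[0,0,0],"hand":7},
])

```text
time_s: 14.58
tool_pos: [633.0, 191.4, 216.5]
tool_rot: [0.473, -0.474, 0.525, -0.525]
force: [0.5, 0.5, -0.4]
opening: 0.819
```

```bash
python3 - <<'E'
from h import *
plan([639.4,185,125],-5.8)
d=cam('wrist');W=cloud(d)
print('worn',box(W,(639,185),30,117,125), box(W,(639,185),30,95,105))
print('yellow',box(W,(631,106),25,90,100),box(W,(631,106),40,58,62))
E
```

```text
tcp [633.  191.4 216.5] jaw -5.9 ydir [-0.001  0.    -1.   ] j1,j6 [12.4 18.3] F [ 0.5  0.5 -0.4] T [ 0.03 -0.02  0.01] open 0.819 t 14.6
 move cm [0.57 9.15 0.71] rows 3 per row [0.19 3.05 0.24]
 turn about y -0.1 (or 179.9 ) rows 1
worn (1734, array([638.2, 187.8]), array([29.9, 29.3]), np.float64(69.7)) (1917, array([639.4, 185.7]), array([43.1, 43.8]), np.float64(84.0))
yellow (803, array([631.6, 106.4]), array([19. , 18.4]), np.float64(84.0)) (2346, array([631.4, 105.8]), array([64.4, 64.9]), np.float64(74.4))
```

Request:
step_arm([
  {"delta_rot":[0,0,0],"translation":[0.5,2,0.7],"hand":7},
  {"delta_rot":[0,0,0],"translation":[0,3,0],"hand":7},
  {"delta_rot":[0,0,0],"translation":[0,2.5,0],"hand":7},
  {"delta_rot":[0,0,0],"translation":[0,1.6,0],"hand":7},
  {"delta_rot":[0,0,0],"translation":[0,0,0],"hand":7},
  {"delta_rot":[0,0,0],"translation":[0,0,0],"hand":7},
  {"delta_rot":[0,0,0],"translation":[0,0,0],"hand":7},
])

```text
time_s: 15.22
tool_pos: [640.7, 185.5, 127.9]
tool_rot: [-0.474, 0.473, -0.525, 0.525]
force: [0.3, 0.1, 0.9]
opening: 0.822
```

Request:
step_arm([
  {"delta_rot":[0,0,0],"translation":[0,0.2,-0.1],"hand":4},
  {"delta_rot":[0,0,0],"translation":[0,0,0],"hand":2.5},
  {"delta_rot":[0,0,0],"translation":[0,0,0],"hand":2.5},
  {"delta_rot":[0,0,0],"translation":[0,0,0],"hand":2.5},
  {"delta_rot":[0,0,0],"translation":[0,0,0],"hand":2.5},
  {"delta_rot":[0,0,0],"translation":[0,0,0],"hand":2.5},
])

```text
time_s: 15.72
tool_pos: [639.7, 184.9, 125.9]
tool_rot: [-0.474, 0.473, -0.525, 0.526]
force: [-3.2, 0.5, 5.5]
opening: 0.38
```

Request:
step_arm([
  {"delta_rot":[0,0,0],"translation":[0,-0.4,0],"hand":2.5},
  {"delta_rot":[0,0,0],"translation":[0,-0.6,0],"hand":2.5},
  {"delta_rot":[0,0,0],"translation":[0,-1,0],"hand":2.5},
  {"delta_rot":[0,0,0],"translation":[0,-2,0],"hand":2.5},
  {"delta_rot":[0,0,0],"translation":[0,-3,0],"hand":2.5},
  {"delta_rot":[0,0,0],"translation":[0,-2.5,0],"hand":2.5},
  {"delta_rot":[0,0,0],"translation":[0,0,0],"hand":2.5},
  {"delta_rot":[0,0,0],"translation":[0,0,0],"hand":2.5},
])

```text
time_s: 16.38
tool_pos: [640.2, 184.8, 221.6]
tool_rot: [-0.475, 0.472, -0.525, 0.526]
force: [-0.4, -0.4, -3.9]
opening: 0.379
```

```bash
python3 - <<'E'
from h import *
plan([489,393,220],-5.8)
E
```

```text
tcp [640.2 184.8 221.6] jaw -6.0 ydir [ 0.004  0.001 -1.   ] j1,j6 [11.7 17.7] F [-0.4 -0.4 -3.9] T [-0.02 -0.07 -0.02] open 0.379 t 16.4
 move cm [-19.14   0.12 -17.21] rows 7 per row [-2.73  0.02 -2.46]
 turn about y -0.2 (or 179.8 ) rows 1
```

Request:
step_arm([
  {"delta_rot":[0,0,0],"translation":[-1.4,0,-1.3],"hand":2.5},
  {"delta_rot":[0,0,0],"translation":[-2.9,0,-2.6],"hand":2.5},
  {"delta_rot":[0,0,0],"translation":[-2.9,0,-2.6],"hand":2.5},
  {"delta_rot":[0,0,0],"translation":[-2.9,0,-2.6],"hand":2.5},
  {"delta_rot":[0,0,0],"translation":[-2.9,0,-2.6],"hand":2.5},
  {"delta_rot":[0,0,0],"translation":[-2.9,0,-2.6],"hand":2.5},
  {"delta_rot":[0,0,0],"translation":[-2,0,-1.8],"hand":2.5},
  {"delta_rot":[0,0,0],"translation":[-1.2,0,-1.1],"hand":2.5},
])

```text
time_s: 17.05
tool_pos: [484.4, 394.5, 216.5]
tool_rot: [0.473, -0.475, 0.525, -0.524]
force: [0.4, -0.4, -2.3]
opening: 0.38
```

Request:
step_arm([
  {"delta_rot":[0,0,0],"translation":[0,2,0],"hand":2.5},
  {"delta_rot":[0,0,0],"translation":[0,3.5,0],"hand":2.5},
  {"delta_rot":[0,0,0],"translation":[0,3.5,0],"hand":2.5},
  {"delta_rot":[0,0,0],"translation":[0,2,0],"hand":2.5},
  {"delta_rot":[0,0,0],"translation":[0,1,0],"hand":2.5},
  {"delta_rot":[0,0,0],"translation":[0,0,0],"hand":2.5},
  {"delta_rot":[0,0,0],"translation":[0,0,0],"hand":2.5},
])

```text
time_s: 17.63
tool_pos: [487.4, 392.0, 98.6]
tool_rot: [0.473, -0.474, 0.525, -0.525]
force: [1.0, 0.1, -3.8]
opening: 0.379
```

Position is good (487,392). Lowering 3.8 cm.

Request:
step_arm([
  {"delta_rot":[0,0,0],"translation":[0,1.5,0],"hand":2.5},
  {"delta_rot":[0,0,0],"translation":[0,1.2,0],"hand":2.5},
  {"delta_rot":[0,0,0],"translation":[0,0.6,0],"hand":2.5},
  {"delta_rot":[0,0,0],"translation":[0,0.4,0],"hand":2.5},
  {"delta_rot":[0,0,0],"translation":[0,0.2,0],"hand":2.5},
  {"delta_rot":[0,0,0],"translation":[0,0,0],"hand":2.5},
  {"delta_rot":[0,0,0],"translation":[0,0,0],"hand":2.5},
])

```text
time_s: 18.22
tool_pos: [488.2, 392.7, 60.9]
tool_rot: [-0.474, 0.473, -0.525, 0.525]
force: [-0.2, -0.3, -3.2]
opening: 0.376
```

Request:
step_arm([
  {"delta_rot":[0,0,0],"translation":[0,0,0],"hand":4},
  {"delta_rot":[0,0,0],"translation":[0,0,0],"hand":5},
  {"delta_rot":[0,0,0],"translation":[0,-1.5,0],"hand":6},
  {"delta_rot":[0,0,0],"translation":[0,-3,0],"hand":6},
  {"delta_rot":[0,0,0],"translation":[0,-4,0],"hand":6},
  {"delta_rot":[0,0,0],"translation":[0,-4,0],"hand":6},
  {"delta_rot":[0,0,0],"translation":[0,-3,0],"hand":7},
  {"delta_rot":[0,0,0],"translation":[0,0,0],"hand":7},
])

```text
time_s: 18.88
tool_pos: [491.5, 394.9, 225.9]
tool_rot: [-0.479, 0.468, -0.525, 0.526]
force: [0.8, 0.3, 1.3]
opening: 0.82
```

```bash
python3 - <<'E'
from h import *
d=cam('wrist'); W=cloud(d)
for c in((570,398),(488,392)): print('worn in tray',box(W,c,40,60,68),box(W,c,30,29,34))
d=cam('top'); W=cloud(d)
for c in('red','yellow','green'):
    for a,ce,m,bb in blobs(mask(d['img'],c),25):
        z=np.nanmedian(W[m][:,2])
        if abs(z-59.6)<4 and 100<ce[0]<500 and 235<ce[1]<400: (x,y),r=cv2.minEnclosingCircle(np.argwhere(m)[:,::-1].astype(np.float32)); print(c,ce,ray(d,x,y,60).round(1))
plan([469,238,220],-5.8)
E
```

```text
worn in tray (986, array([570.6, 399. ]), array([33.1, 33.7]), np.float64(41.1)) (1179, array([570.5, 399.1]), array([43.1, 43.9]), np.float64(83.8))
worn in tray (911, array([488.5, 393.1]), array([33.4, 33.1]), np.float64(19.7)) (1174, array([488.3, 393.3]), array([43.8, 43.4]), np.float64(84.6))
red [406.20560748 285.90654206] [ 426.7 -217.5   60. ]
yellow [201.6173913  265.89565217] [469.7 238.1  60. ]
green [256.62376238 269.95049505] [460.4 115.3  60. ]
tcp [489.3 393.4 218.8] jaw -6.0 ydir [ 0.005  0.003 -1.   ] j1,j6 [34.1 40.1] F [ 0.   0.9 -1.2] T [-0.03 -0.01  0.01] open 0.821 t 19.0
 move cm [15.67 -0.19 -0.4 ] rows 4 per row [ 3.92 -0.05 -0.1 ]
 turn about y -0.2 (or 179.8 ) rows 1
```

Request:
step_arm([
  {"delta_rot":[0,0,0],"translation":[2,0,0],"hand":7},
  {"delta_rot":[0,0,0],"translation":[4,0,-0.1],"hand":7},
  {"delta_rot":[0,0,0],"translation":[4,0,-0.1],"hand":7},
  {"delta_rot":[0,0,0],"translation":[3.5,0,-0.1],"hand":7},
  {"delta_rot":[0,0,0],"translation":[2,0,-0.1],"hand":7},
  {"delta_rot":[0,0,0],"translation":[0,0,0],"hand":7},
  {"delta_rot":[0,0,0],"translation":[0,0,0],"hand":7},
  {"delta_rot":[0,0,0],"translation":[0,0,0],"hand":7},
])

```text
time_s: 19.65
tool_pos: [467.5, 239.0, 214.5]
tool_rot: [0.473, -0.473, 0.526, -0.525]
force: [-0.0, 0.2, 0.1]
opening: 0.818
```

```bash
python3 - <<'E'
from h import *
d=cam('wrist'); W=cloud(d); cv2.imwrite('pics/w2.png',d['img'])
c=(469,238)
print(box(W,c,40,57,63),box(W,c,40,26,30))
plan([469,238,55],-5.8)
E
```

```text
(936, array([469.1, 236.9]), array([33.2, 33.6]), np.float64(56.2)) (1084, array([469.1, 237.3]), array([43.5, 43.4]), np.float64(16.6))
tcp [467.6 239.4 214.7] jaw -5.9 ydir [-0.001  0.    -1.   ] j1,j6 [21.5 27.4] F [ 0.3 -0.2 -0.1] T [-0.05  0.03 -0.05] open 0.823 t 19.7
 move cm [ 0.12 15.97  0.17] rows 4 per row [0.03 3.99 0.04]
 turn about y -0.1 (or 179.9 ) rows 1
```

View pics/w2.png

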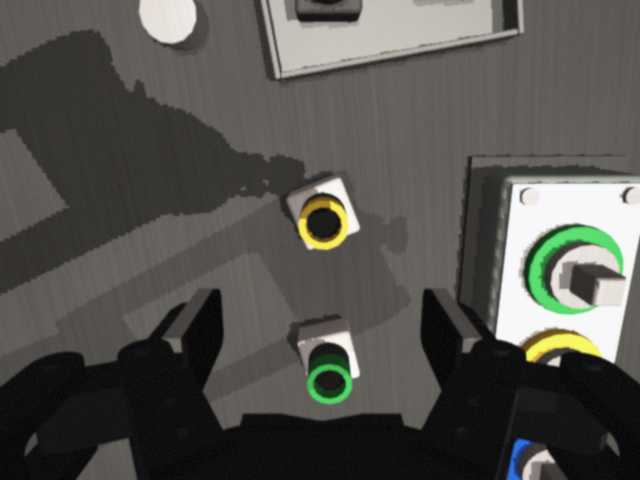

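Wrist view: the yellow socket's yellow rim is at (323,220), with the green socket at (329,382) and the tray above. I turn the jaws with the socket's yaw (16.6°) so that they come to lie square to the head when placing.

Request:
step_arm([
  {"delta_rot":[0,0,0],"translation":[0.2,0,0.18],"hand":7},
  {"delta_rot":[0,-5.6,0],"translation":[0,3,0],"hand":7},
  {"delta_rot":[0,-5.6,0],"translation":[0,4,0],"hand":7},
  {"delta_rot":[0,-5.6,0],"translation":[0,4,0],"hand":7},
  {"delta_rot":[0,-5.7,0],"translation":[0,3,0],"hand":7},
  {"delta_rot":[0,0,0],"translation":[0,0,0],"hand":7},
  {"delta_rot":[0,0,0],"translation":[0,0,0],"hand":7},
  {"delta_rot":[0,0,0],"translation":[0,0,0],"hand":7},
])

```text
time_s: 20.37
tool_pos: [470.6, 237.4, 77.2]
tool_rot: [0.567, -0.566, 0.423, -0.424]
force: [0.2, 0.1, 1.0]
opening: 0.818
```

```bash
python3 - <<'E'
from h import *
plan([469.1,237.1,56],16.6)
E
```

```text
tcp [470.6 237.4  77.2] jaw 16.4 ydir [ 0.002  0.001 -1.   ] j1,j6 [21.2  4.8] F [0.2 0.1 1. ] T [0.01 0.02 0.01] open 0.818 t 20.4
 move cm [-0.01  2.12 -0.16] rows 1 per row [-0.01  2.12 -0.16]
 turn about y -0.2 (or 179.8 ) rows 1
```

Request:
step_arm([
  {"delta_rot":[0,0,0],"translation":[0,1.1,-0.1],"hand":7},
  {"delta_rot":[0,0,0],"translation":[0,1,0],"hand":6},
  {"delta_rot":[0,0,0],"translation":[0,0,0],"hand":5},
  {"delta_rot":[0,0,0],"translation":[0,0,0],"hand":4},
  {"delta_rot":[0,0,0],"translation":[0,0,0],"hand":2.5},
  {"delta_rot":[0,0,0],"translation":[0,0,0],"hand":2.5},
  {"delta_rot":[0,0,0],"translation":[0,0,0],"hand":2.5},
  {"delta_rot":[0,0,0],"translation":[0,0,0],"hand":2.5},
])

```text
time_s: 21.03
tool_pos: [468.7, 236.3, 54.7]
tool_rot: [0.567, -0.566, 0.423, -0.423]
force: [0.2, 0.3, 1.6]
opening: 0.379
```

Request:
step_arm([
  {"delta_rot":[0,0,0],"translation":[0,0,0],"hand":2.5},
  {"delta_rot":[0,0,0],"translation":[0,0,0],"hand":2.5},
])

```text
time_s: 21.2
tool_pos: [468.7, 236.3, 54.7]
tool_rot: [0.567, -0.567, 0.423, -0.423]
force: [-0.9, -0.2, 3.1]
opening: 0.383
```

```bash
python3 - <<'E'
from h import *
plan([631.5,105.8,220],-5.9)
E
```

```text
tcp [468.7 236.3  54.7] jaw 16.5 ydir [ 0.001  0.    -1.   ] j1,j6 [21.2  4.6] F [-0.9 -0.2  3.1] T [-0.06  0.11 -0.04] open 0.383 t 21.2
 move cm [ 17.15 -16.52  11.9 ] rows 7 per row [ 2.45 -2.36  1.7 ]
 turn about y 22.4 (or -157.6 ) rows 4
```

Request:
step_arm([
  {"delta_rot":[0,0,0],"translation":[0,-2,0],"hand":2.5},
  {"delta_rot":[0,0,0],"translation":[0,-4,0],"hand":2.5},
  {"delta_rot":[0,0,0],"translation":[0,-4,0],"hand":2.5},
  {"delta_rot":[0,0,0],"translation":[1.6,-3,1.1],"hand":2.5},
  {"delta_rot":[0,0,0],"translation":[2.9,-0.5,2],"hand":2.5},
  {"delta_rot":[0,0,0],"translation":[2.9,0,2],"hand":2.5},
  {"delta_rot":[0,0,0],"translation":[2.9,0,2],"hand":2.5},
  {"delta_rot":[0,0,0],"translation":[2.9,0,2],"hand":2.5},
])

```text
time_s: 21.87
tool_pos: [593.9, 134.5, 189.0]
tool_rot: [-0.567, 0.567, -0.423, 0.423]
force: [-0.3, 0.8, -3.2]
opening: 0.382
```

Request:
step_arm([
  {"delta_rot":[0,0,0],"translation":[2.5,0,1.7],"hand":2.5},
  {"delta_rot":[0,0,0],"translation":[1.4,0,1.1],"hand":2.5},
  {"delta_rot":[0,5.6,0],"translation":[0,0,0],"hand":2.5},
  {"delta_rot":[0,5.6,0],"translation":[0,0,0],"hand":2.5},
  {"delta_rot":[0,5.6,0],"translation":[0,0,0],"hand":2.5},
  {"delta_rot":[0,5.6,0],"translation":[0,0,0],"hand":2.5},
  {"delta_rot":[0,0,0],"translation":[0,0,0],"hand":2.5},
  {"delta_rot":[0,0,0],"translation":[0,0,0],"hand":2.5},
])

```text
time_s: 22.53
tool_pos: [630.7, 106.1, 188.4]
tool_rot: [0.474, -0.475, 0.525, -0.524]
force: [-0.4, -0.5, -3.4]
opening: 0.377
```

```bash
python3 - <<'E'
from h import *
plan([631.5,105.8,152],-5.9)
d=cam('wrist'); W=cloud(d); cv2.imwrite('pics/w3.png',d['img'])
s,t,R=tool(); z=t[2]-54.7
print('held top',box(W,t[:2],40,z+57,z+63),'sq',box(W,t[:2],40,z+25,z+31)); 
for n,c in(('green',(639.4,185.4)),('yellow',(631.5,105.8)),('blue',(623.6,26))): print(n,box(W,c,25,90,100),box(W,c,40,58,62))
E
```

```text
tcp [630.7 106.1 188.4] jaw -5.7 ydir [-0.001 -0.    -1.   ] j1,j6 [ 5.  10.7] F [-0.4 -0.5 -3.4] T [-0.02  0.02 -0.  ] open 0.377 t 22.5
 move cm [0.03 3.64 0.09] rows 1 per row [0.03 3.64 0.09]
 turn about y 0.2 (or -179.8 ) rows 1
held top (5520, array([629.6, 107.6]), array([34.5, 56.7]), np.float64(65.7)) sq (3306, array([632.8, 120.1]), array([18.1, 43.5]), np.float64(84.0))
green (1631, array([639.4, 185. ]), array([19. , 18.7]), np.float64(84.2)) (5068, array([639.7, 185.1]), array([64.7, 64.8]), np.float64(83.4))
yellow None (2225, array([633.6, 121.7]), array([33., 65.]), np.float64(82.4))
blue (74, array([622.7,  18.4]), array([ 3.9, 18.9]), np.float64(83.5)) None
```

View pics/w3.png

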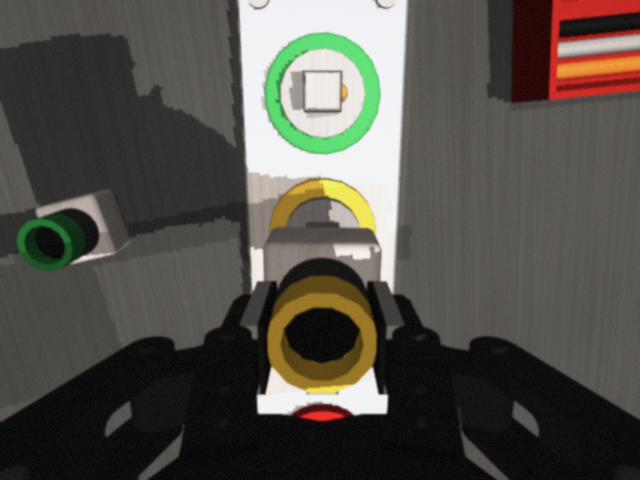

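Wrist view: the held yellow socket has its rim at (322,335), its square is parallel to the head, and the yellow disc is directly below at (322,210). Lowering.

Request:
step_arm([
  {"delta_rot":[0,0.2,0],"translation":[0.13,1.5,0],"hand":2.5},
  {"delta_rot":[0,0,0],"translation":[0,1.5,0],"hand":2.5},
  {"delta_rot":[0,0,0],"translation":[0,0.4,0],"hand":2.5},
  {"delta_rot":[0,0,0],"translation":[0,0,0],"hand":2.5},
  {"delta_rot":[0,0,0],"translation":[0,0,0],"hand":2.5},
  {"delta_rot":[0,0,0],"translation":[0,0,0],"hand":2.5},
])

```text
time_s: 23.08
tool_pos: [631.6, 105.0, 156.4]
tool_rot: [-0.473, 0.473, -0.525, 0.526]
force: [0.3, 0.6, -3.2]
opening: 0.381
```

Request:
step_arm([
  {"delta_rot":[0,0,0],"translation":[0,0.3,0],"hand":2.5},
  {"delta_rot":[0,0,0],"translation":[0,0.3,0],"hand":2.5},
  {"delta_rot":[0,0,0],"translation":[0,0.3,0],"hand":2.5},
  {"delta_rot":[0,0,0],"translation":[0,0,0],"hand":2.5},
])

```text
time_s: 23.42
tool_pos: [630.6, 104.9, 145.5]
tool_rot: [0.473, -0.473, 0.526, -0.526]
force: [-0.5, -0.7, -3.9]
opening: 0.377
```

Request:
step_arm([
  {"delta_rot":[0,0,0],"translation":[0,0.3,0],"hand":2.5},
  {"delta_rot":[0,0,0],"translation":[0,0.3,0],"hand":2.5},
  {"delta_rot":[0,0,0],"translation":[0,0.3,0],"hand":2.5},
  {"delta_rot":[0,0,0],"translation":[0,0.3,0],"hand":2.5},
])

```text
time_s: 23.75
tool_pos: [631.7, 105.1, 136.3]
tool_rot: [-0.473, 0.472, -0.525, 0.526]
force: [-5.9, 0.0, 11.5]
opening: 0.381
```

Request:
step_arm([
  {"delta_rot":[0,0,0],"translation":[0,0.3,0],"hand":2.5},
  {"delta_rot":[0,0,0],"translation":[0,0.3,0],"hand":2.5},
  {"delta_rot":[0,0,0],"translation":[0,0,0],"hand":2.5},
  {"delta_rot":[0,0,0],"translation":[0,0,0],"hand":2.5},
])

```text
time_s: 24.08
tool_pos: [630.7, 104.7, 127.1]
tool_rot: [0.472, -0.473, 0.526, -0.526]
force: [1.9, -0.5, -8.3]
opening: 0.378
```

Request:
step_arm([
  {"delta_rot":[0,0,0],"translation":[0,0.2,0],"hand":2.5},
  {"delta_rot":[0,0,0],"translation":[0,0.2,0],"hand":2.5},
  {"delta_rot":[0,0,0],"translation":[0,0,0],"hand":2.5},
  {"delta_rot":[0,0,0],"translation":[0,0,0],"hand":2.5},
  {"delta_rot":[0,0,0],"translation":[0,0,0],"hand":2.5},
])

```text
time_s: 24.5
tool_pos: [631.1, 104.9, 124.8]
tool_rot: [-0.473, 0.473, -0.526, 0.526]
force: [-2.7, -0.3, 2.1]
opening: 0.379
```

Request:
step_arm([
  {"delta_rot":[0,0,0],"translation":[0,0.15,0],"hand":2.5},
  {"delta_rot":[0,0,0],"translation":[0,0,0],"hand":2.5},
  {"delta_rot":[0,0,0],"translation":[0,0,0],"hand":2.5},
])

```text
time_s: 24.75
tool_pos: [631.2, 104.9, 124.7]
tool_rot: [-0.473, 0.473, -0.526, 0.526]
force: [-8.4, -1.7, 12.7]
opening: 0.38
```

Request:
step_arm([
  {"delta_rot":[0,0,0],"translation":[0,0,0],"hand":4},
  {"delta_rot":[0,0,0],"translation":[0,0,0],"hand":5},
  {"delta_rot":[0,0,0],"translation":[0,-1.5,0],"hand":6},
  {"delta_rot":[0,0,0],"translation":[0,-3,0],"hand":6},
  {"delta_rot":[0,0,0],"translation":[0,-3,0],"hand":7},
  {"delta_rot":[0,0,0],"translation":[0,-1.5,0],"hand":7},
  {"delta_rot":[0,0,0],"translation":[0,0,0],"hand":7},
  {"delta_rot":[0,0,0],"translation":[0,0,0],"hand":7},
])

```text
time_s: 25.42
tool_pos: [632.0, 105.0, 214.0]
tool_rot: [-0.474, 0.472, -0.525, 0.526]
force: [0.4, -0.7, -1.2]
opening: 0.819
```

```bash
cat >> h.py <<'E'
def socks():
    d=cam('top'); W=cloud(d)
    for c in('red','yellow','green'):
        for a,ce,m,bb in blobs(mask(d['img'],c),25):
            z=np.nanmedian(W[m][:,2])
            if (abs(z-59.6)<4 or z>110) and 100<ce[0]<480 and 150<ce[1]<400: (x,y),r=cv2.minEnclosingCircle(np.argwhere(m)[:,::-1].astype(np.float32)); print(c,a,'z',z.round(1),ce.round(),ray(d,x,y,z).round(1))
E
python3 - <<'E'
from h import *
socks()
d=cam('wrist'); W=cloud(d); c=(631.5,105.8); print('yellow on',box(W,c,40,125,134),np.nanmedian(W[(abs(W[...,0]-c[0])<25)&(abs(W[...,1]-c[1])<25)&(W[...,2]>120)][:,2]), 'sq',np.nanmedian(W[(abs(W[...,0]-c[0])<25)&(abs(W[...,1]-c[1])<25)&(W[...,2]>90)&(W[...,2]<110)][:,2]))
plan([460,115.3,220],-5.9)
E
```

```text
red 302 z 60.0 [332. 203.] [615.  -52.1  60. ]
red 109 z 58.8 [406. 286.] [ 426.8 -217.7   58.8]
yellow 87 z 60.4 [273. 195.] [630.6  86.5  60.4]
green 147 z 60.0 [222. 193.] [638.6 187.6  60. ]
yellow on (1793, array([632. , 105.8]), array([33.4, 33.3]), np.float64(86.6)) 271.1481092579285 sq 97.20117044249622
tcp [630.4 104.8 211.1] jaw -6.1 ydir [-0.002 -0.    -1.   ] j1,j6 [ 4.8 10.9] F [ 0.3  0.7 -0.8] T [-0.03  0.01  0.01] open 0.816 t 25.5
 move cm [  0.76  -0.85 -17.06] rows 5 per row [ 0.15 -0.17 -3.41]
 turn about y -0.2 (or 179.8 ) rows 1
```

Request:
step_arm([
  {"delta_rot":[0,0,0],"translation":[0.1,0,-1.8],"hand":7},
  {"delta_rot":[0,0,0],"translation":[0.2,0,-3.7],"hand":7},
  {"delta_rot":[0,0,0],"translation":[0.2,0,-3.8],"hand":7},
  {"delta_rot":[0,0,0],"translation":[0.2,0,-3.8],"hand":7},
  {"delta_rot":[0,0,0],"translation":[0.1,0,-2.5],"hand":7},
  {"delta_rot":[0,0,0],"translation":[0,0,-1.5],"hand":7},
  {"delta_rot":[0,0,0],"translation":[0,0,0],"hand":7},
  {"delta_rot":[0,0,0],"translation":[0,0,0],"hand":7},
])

```text
time_s: 26.18
tool_pos: [459.4, 115.0, 211.6]
tool_rot: [0.473, -0.473, 0.526, -0.525]
force: [-0.0, -0.4, -0.6]
opening: 0.821
```

Request:
step_arm([
  {"delta_rot":[0,0,0],"translation":[0,0,0],"hand":7},
])

```text
time_s: 26.27
tool_pos: [460.4, 114.9, 212.1]
tool_rot: [0.473, -0.473, 0.526, -0.526]
force: [0.4, -0.2, 0.4]
opening: 0.824
```

```bash
python3 - <<'E'
from h import *
d=cam('wrist'); W=cloud(d); c=(460,115.3)
for a,ce,m,bb in blobs(mask(d['img'],'green'),100): print('green',a,ce.round(),np.nanmedian(W[m],0).round(1))
print(box(W,c,45,57,63),box(W,c,45,26,30))
plan([460,115.3,75],-5.9)
E
```

```text
green 3379 [581.  81.] [624.1 187.4  59.6]
green 950 [321. 223.] [461.2 114.1  59.4]
(960, array([460.9, 114.9]), array([33.5, 33.2]), np.float64(33.2)) (1103, array([460.9, 115.2]), array([43.4, 43. ]), np.float64(7.6))
tcp [460.7 114.8 212.3] jaw -6.1 ydir [-0.001 -0.    -1.   ] j1,j6 [ 7.8 13.9] F [-0.3  0.3 -0.2] T [ 0.01 -0.   -0.01] open 0.814 t 26.3
 move cm [-0.04 13.73 -0.07] rows 4 per row [-0.01  3.43 -0.02]
 turn about y -0.2 (or 179.8 ) rows 1
```

Request:
step_arm([
  {"delta_rot":[0,-6.8,0],"translation":[0,3,0],"hand":7},
  {"delta_rot":[0,-6.9,0],"translation":[0,4,0],"hand":7},
  {"delta_rot":[0,0,0],"translation":[0,4,0],"hand":7},
  {"delta_rot":[0,0,0],"translation":[0,2.5,0],"hand":7},
  {"delta_rot":[0,0,0],"translation":[0,0,0],"hand":7},
  {"delta_rot":[0,0,0],"translation":[0,0,0],"hand":7},
  {"delta_rot":[0,0,0],"translation":[0,0,0],"hand":7},
])

```text
time_s: 26.9
tool_pos: [461.7, 115.1, 79.4]
tool_rot: [0.533, -0.532, 0.465, -0.466]
force: [0.5, -0.1, 0.6]
opening: 0.822
```

```bash
python3 - <<'E'
from h import *
plan([460.9,115.1,55],7.6)
E
```

```text
tcp [461.7 115.1  79.4] jaw 7.6 ydir [ 0.002  0.    -1.   ] j1,j6 [7.8 0.2] F [ 0.5 -0.1  0.6] T [0.03 0.01 0.06] open 0.822 t 26.9
 move cm [-0.02  2.44 -0.08] rows 1 per row [-0.02  2.44 -0.08]
 turn about y 0.0 (or -180.0 ) rows 1
```

Request:
step_arm([
  {"delta_rot":[0,0,0],"translation":[0,1.2,0],"hand":7},
  {"delta_rot":[0,0,0],"translation":[0,1.2,0],"hand":6},
  {"delta_rot":[0,0,0],"translation":[0,0,0],"hand":5},
  {"delta_rot":[0,0,0],"translation":[0,0,0],"hand":4},
  {"delta_rot":[0,0,0],"translation":[0,0,0],"hand":2.5},
  {"delta_rot":[0,0,0],"translation":[0,0,0],"hand":2.5},
  {"delta_rot":[0,0,0],"translation":[0,0,0],"hand":2.5},
  {"delta_rot":[0,0,0],"translation":[0,0,0],"hand":2.5},
])

```text
time_s: 27.57
tool_pos: [461.7, 115.2, 56.0]
tool_rot: [0.533, -0.531, 0.465, -0.466]
force: [-2.2, -1.2, 7.6]
opening: 0.381
```

Request:
step_arm([
  {"delta_rot":[0,0,0],"translation":[0,0,0],"hand":2.5},
  {"delta_rot":[0,0,0],"translation":[0,0,0],"hand":2.5},
])

```text
time_s: 27.73
tool_pos: [461.7, 115.2, 56.0]
tool_rot: [0.533, -0.531, 0.465, -0.466]
force: [-2.5, -0.6, 6.7]
opening: 0.382
```

```bash
python3 - <<'E'
from h import *
plan([639.5,185.2,200],-5.9)
E
```

```text
tcp [461.7 115.2  56. ] jaw 7.6 ydir [ 0.003  0.    -1.   ] j1,j6 [7.8 0.2] F [-2.5 -0.6  6.7] T [-0.05  0.3  -0.03] open 0.382 t 27.7
 move cm [ -4.57 -14.34  18.6 ] rows 6 per row [-0.76 -2.39  3.1 ]
 turn about y 13.5 (or -166.5 ) rows 2
```

Request:
step_arm([
  {"delta_rot":[0,0,0],"translation":[0,-2,0],"hand":2.5},
  {"delta_rot":[0,0,0],"translation":[0,-4,0],"hand":2.5},
  {"delta_rot":[0,0,0],"translation":[0,-4,0],"hand":2.5},
  {"delta_rot":[0,0,0],"translation":[-0.5,-3.3,1.8],"hand":2.5},
  {"delta_rot":[0,0,0],"translation":[-0.9,-1,3.6],"hand":2.5},
  {"delta_rot":[0,0,0],"translation":[-0.9,0,3.6],"hand":2.5},
  {"delta_rot":[0,0,0],"translation":[-0.9,0,3.6],"hand":2.5},
  {"delta_rot":[0,0,0],"translation":[-0.7,0,3],"hand":2.5},
])

```text
time_s: 28.4
tool_pos: [611.8, 175.4, 198.0]
tool_rot: [0.533, -0.532, 0.465, -0.466]
force: [0.8, -0.1, -4.1]
opening: 0.379
```

Request:
step_arm([
  {"delta_rot":[0,0,0],"translation":[-0.5,0,2],"hand":2.5},
  {"delta_rot":[0,0,0],"translation":[-0.2,0,1],"hand":2.5},
  {"delta_rot":[0,6.7,0],"translation":[0,0,0],"hand":2.5},
  {"delta_rot":[0,6.8,0],"translation":[0,0,0],"hand":2.5},
  {"delta_rot":[0,0,0],"translation":[0,0,0],"hand":2.5},
  {"delta_rot":[0,0,0],"translation":[0,0,0],"hand":2.5},
  {"delta_rot":[0,0,0],"translation":[0,0,0],"hand":2.5},
  {"delta_rot":[0,0,0],"translation":[0,0,0],"hand":2.5},
])

```text
time_s: 29.07
tool_pos: [638.3, 185.2, 197.0]
tool_rot: [-0.475, 0.474, -0.524, 0.524]
force: [-0.1, -0.3, -4.3]
opening: 0.381
```

```bash
cat >> h.py <<'E'
def held(h,tgt):
    d=cam('wrist'); W=cloud(d); s,t,R=tool(); z=t[2]-h
    a=np.radians(-5.9); A=np.array([[np.cos(a),np.sin(a)],[-np.sin(a),np.cos(a)]])  # head axes
    m=(abs(W[...,0]-t[0])<45)&(abs(W[...,1]-t[1])<45)&(W[...,2]>z+25)&(W[...,2]<z+31)
    Q=W[m][:,:2]@A.T; T=A@np.array(tgt,float); print('held sq yaw',box(W,t[:2],45,z+25,z+31),'far edge',np.percentile(Q[:,1],[99,99.8])-T[1],'x sides',np.percentile(Q[:,0],[.5,99.5])-T[0],'tcp-tgt',A@(t[:2]-tgt))
E
python3 - <<'E'
from h import *
held(56,(639.5,185.2)); plan([639.5,185.2,155],-5.9)
E
```

```text
held sq yaw (3254, array([640. , 198.3]), array([18. , 43.8]), np.float64(84.1)) far edge [21.60312695 21.86887742] x sides [-22.22174591  20.58717562] tcp-tgt [-1.22151225 -0.05937357]
tcp [638.3 185.3 197. ] jaw -5.7 ydir [ 0.  0. -1.] j1,j6 [11.8 17.5] F [ 0.3  0.7 -4. ] T [-0.03 -0.   -0.04] open 0.379 t 29.1
 move cm [-0.01  4.2   0.12] rows 2 per row [-0.    2.1   0.06]
 turn about y 0.2 (or -179.8 ) rows 1
```

Request:
step_arm([
  {"delta_rot":[0,0.2,0],"translation":[0,1.7,0.09],"hand":2.5},
  {"delta_rot":[0,0,0],"translation":[0,1.7,0],"hand":2.5},
  {"delta_rot":[0,0,0],"translation":[0,0.7,0],"hand":2.5},
  {"delta_rot":[0,0,0],"translation":[0,0.3,0],"hand":2.5},
  {"delta_rot":[0,0,0],"translation":[0,0.3,0],"hand":2.5},
  {"delta_rot":[0,0,0],"translation":[0,0.3,0],"hand":2.5},
  {"delta_rot":[0,0,0],"translation":[0,0,0],"hand":2.5},
  {"delta_rot":[0,0,0],"translation":[0,0,0],"hand":2.5},
])

```text
time_s: 29.78
tool_pos: [639.6, 185.3, 147.5]
tool_rot: [-0.473, 0.473, -0.526, 0.526]
force: [-0.4, -0.1, -4.2]
opening: 0.379
```

```bash
python3 - <<'E'
from h import *
plan([639.5,185.2,126],-5.9)
E
```

```text
tcp [639.6 185.3 147.5] jaw -6.1 ydir [ 0.001  0.    -1.   ] j1,j6 [11.7 17.8] F [-0.4 -0.1 -4.2] T [-0.    0.01  0.04] open 0.379 t 29.8
 move cm [ 0.01  2.15 -0.01] rows 1 per row [ 0.01  2.15 -0.01]
 turn about y -0.2 (or 179.8 ) rows 1
```

Threaded with no side force. Pushing home, 2.2 cm.

Request:
step_arm([
  {"delta_rot":[0,0,0],"translation":[0,0.4,0],"hand":2.5},
  {"delta_rot":[0,0,0],"translation":[0,0.4,0],"hand":2.5},
  {"delta_rot":[0,0,0],"translation":[0,0.4,0],"hand":2.5},
  {"delta_rot":[0,0,0],"translation":[0,0.4,0],"hand":2.5},
  {"delta_rot":[0,0,0],"translation":[0,0.4,0],"hand":2.5},
  {"delta_rot":[0,0,0],"translation":[0,0.2,0],"hand":2.5},
  {"delta_rot":[0,0,0],"translation":[0,0,0],"hand":2.5},
  {"delta_rot":[0,0,0],"translation":[0,0,0],"hand":2.5},
])

```text
time_s: 30.45
tool_pos: [639.6, 185.4, 126.2]
tool_rot: [-0.473, 0.473, -0.526, 0.526]
force: [-6.5, -0.4, 7.8]
opening: 0.38
```

Request:
step_arm([
  {"delta_rot":[0,0,0],"translation":[0,0.1,0],"hand":2.5},
  {"delta_rot":[0,0,0],"translation":[0,0,0],"hand":2.5},
  {"delta_rot":[0,0,0],"translation":[0,0,0],"hand":2.5},
])

```text
time_s: 30.7
tool_pos: [639.6, 185.5, 126.2]
tool_rot: [-0.473, 0.472, -0.526, 0.526]
force: [-8.5, -1.3, 14.1]
opening: 0.383
```

Request:
step_arm([
  {"delta_rot":[0,0,0],"translation":[0,0,0],"hand":4},
  {"delta_rot":[0,0,0],"translation":[0,0,0],"hand":5},
  {"delta_rot":[0,0,0],"translation":[0,-1.5,0],"hand":6},
  {"delta_rot":[0,0,0],"translation":[0,-3,0],"hand":6},
  {"delta_rot":[0,0,0],"translation":[0,-3,0],"hand":7},
  {"delta_rot":[0,0,0],"translation":[0,-1.5,0],"hand":7},
  {"delta_rot":[0,0,0],"translation":[0,0,0],"hand":7},
  {"delta_rot":[0,0,0],"translation":[0,0,0],"hand":7},
])

```text
time_s: 31.37
tool_pos: [640.4, 185.4, 216.3]
tool_rot: [-0.474, 0.472, -0.525, 0.527]
force: [-1.2, -0.3, -0.7]
opening: 0.819
```

```bash
python3 - <<'E'
from h import *
socks()
d=cam('wrist'); W=cloud(d)
for c in((639.5,185.2),(631.5,105.8)):
    k=(abs(W[...,0]-c[0])<24)&(abs(W[...,1]-c[1])<24); print([ (n,np.nanmedian(W[k&(W[...,2]>a)&(W[...,2]<b)][:,2]).round(1)) for n,a,b in(('top',122,140),('sq',90,110))])
plan([427,-217.6,215],-5.9)
E
```

```text
red 302 z 59.9 [332. 203.] [615.  -52.1  59.9]
red 110 z 58.7 [406. 286.] [ 426.8 -217.8   58.7]
yellow 128 z 129.2 [257. 187.] [630.3 107.7 129.2]
yellow 87 z 60.9 [273. 195.] [630.5  86.5  60.9]
green 90 z 130.3 [221. 183.] [640.4 185.3 130.3]
green 168 z 60.2 [232. 197.] [638.6 185.1  60.2]
[('top', np.float64(129.3)), ('sq', np.float64(97.2))]
[('top', np.float64(129.0)), ('sq', np.float64(97.3))]
tcp [638.8 185.1 212.9] jaw -6.1 ydir [-0.001 -0.    -1.   ] j1,j6 [11.7 17.8] F [ 0.6  0.2 -0.4] T [-0.    0.03  0.04] open 0.818 t 31.5
 move cm [ 42.28  -0.17 -16.81] rows 11 per row [ 3.84 -0.02 -1.53]
 turn about y -0.2 (or 179.8 ) rows 1
```

Request:
step_arm([
  {"delta_rot":[0,0,0],"translation":[1.8,0,-0.7],"hand":7},
  {"delta_rot":[0,0,0],"translation":[3.7,0,-1.47],"hand":7},
  {"delta_rot":[0,0,0],"translation":[3.7,0,-1.47],"hand":7},
  {"delta_rot":[0,0,0],"translation":[3.7,0,-1.47],"hand":7},
  {"delta_rot":[0,0,0],"translation":[3.7,0,-1.47],"hand":7},
  {"delta_rot":[0,0,0],"translation":[3.7,0,-1.47],"hand":7},
  {"delta_rot":[0,0,0],"translation":[3.7,0,-1.47],"hand":7},
  {"delta_rot":[0,0,0],"translation":[3.7,0,-1.47],"hand":7},
])

```text
time_s: 32.13
tool_pos: [498.5, -79.7, 212.0]
tool_rot: [0.472, -0.473, 0.527, -0.525]
force: [0.8, -0.2, -0.2]
opening: 0.816
```

Request:
step_arm([
  {"delta_rot":[0,0,0],"translation":[3.7,0,-1.47],"hand":7},
  {"delta_rot":[0,0,0],"translation":[3.7,0,-1.47],"hand":7},
  {"delta_rot":[0,0,0],"translation":[3.7,0,-1.47],"hand":7},
  {"delta_rot":[0,0,0],"translation":[2.2,0,-0.9],"hand":7},
  {"delta_rot":[0,0,0],"translation":[1.2,0,-0.5],"hand":7},
  {"delta_rot":[0,0,0],"translation":[0,0,0],"hand":7},
  {"delta_rot":[0,0,0],"translation":[0,0,0],"hand":7},
  {"delta_rot":[0,0,0],"translation":[0,0,0],"hand":7},
])

```text
time_s: 32.8
tool_pos: [427.4, -215.9, 212.8]
tool_rot: [0.473, -0.473, 0.526, -0.525]
force: [-0.3, 0.9, 0.0]
opening: 0.818
```

```bash
python3 - <<'E'
from h import *
d=cam('wrist'); W=cloud(d); c=(427,-217); cv2.imwrite('pics/w4.png',d['img'])
for a,ce,m,bb in blobs(mask(d['img'],'red'),100): print('red',a,ce.round(),np.nanmedian(W[m],0).round(1))
print(box(W,c,40,57,63),box(W,c,30,26,30))
plan([427,-217.6,75],-5.9)
E
```

```text
red 1273 [319. 225.] [ 426.2 -218.2   59.1]
(957, array([ 426.2, -219.6]), array([33.9, 32.8]), np.float64(84.5)) (1058, array([ 426.5, -219.1]), array([43.2, 42.8]), np.float64(34.5))
tcp [ 427.7 -215.7  213.1] jaw -6.0 ydir [-0.001  0.001 -1.   ] j1,j6 [-32.9 -26.9] F [ 0.3  0.2 -0.1] T [ 0.02  0.01 -0.02] open 0.819 t 32.9
 move cm [ 0.21 13.81 -0.03] rows 4 per row [ 0.05  3.45 -0.01]
 turn about y -0.1 (or 179.9 ) rows 1
```

View pics/w4.png

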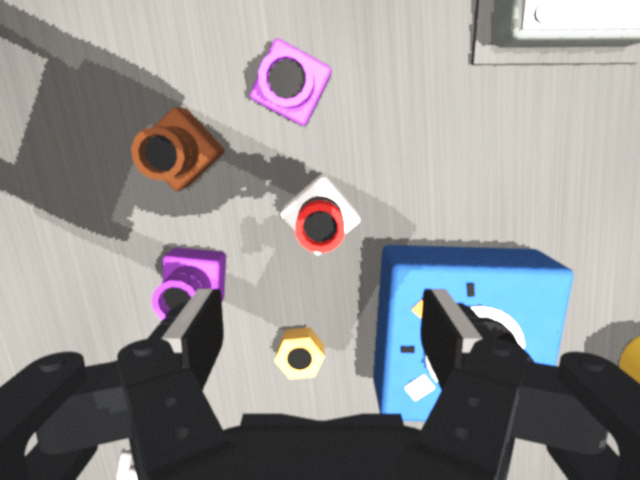

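Candidates: red rim with white square at (320,225), purple (290,80), brown (165,150), purple (185,290). Only the one at (320,225) has a red band on a pale square, so that is red_socket. The nut is at (300,357).

Request:
step_arm([
  {"delta_rot":[0,0,0],"translation":[0.37,0,-0.1],"hand":7},
  {"delta_rot":[0,-6.7,0],"translation":[0,2,0],"hand":7},
  {"delta_rot":[0,-6.7,0],"translation":[0,2.5,0],"hand":7},
  {"delta_rot":[0,-6.7,0],"translation":[0,2.5,0],"hand":7},
  {"delta_rot":[0,-6.7,0],"translation":[0,2.5,0],"hand":7},
  {"delta_rot":[0,-6.7,0],"translation":[0,2.5,0],"hand":7},
  {"delta_rot":[0,-6.9,0],"translation":[0,1.5,0],"hand":7},
  {"delta_rot":[0,0,0],"translation":[0,0,0],"hand":7},
])

```text
time_s: 33.52
tool_pos: [424.0, -217.9, 74.8]
tool_rot: [0.627, -0.626, 0.33, -0.325]
force: [-0.1, -0.2, -0.4]
opening: 0.821
```

Request:
step_arm([
  {"delta_rot":[0,0,0],"translation":[0,0,0],"hand":7},
  {"delta_rot":[0,0,0],"translation":[0,0,0],"hand":7},
])

```text
time_s: 33.68
tool_pos: [427.1, -220.4, 80.0]
tool_rot: [-0.625, 0.625, -0.331, 0.332]
force: [0.1, 0.1, 0.7]
opening: 0.82
```

```bash
python3 - <<'E'
from h import *
plan([426.3,-219.3,55.5],34.5)
E
```

```text
tcp [ 427.1 -220.4   80. ] jaw 34.1 ydir [ 0.001 -0.001 -1.   ] j1,j6 [-33.4 -67.6] F [0.1 0.1 0.7] T [-0.03 -0.02 -0.02] open 0.82 t 33.7
 move cm [-0.14  2.45 -0.01] rows 1 per row [-0.14  2.45 -0.01]
 turn about y -0.4 (or 179.6 ) rows 1
```

Request:
step_arm([
  {"delta_rot":[0,-0.3,0],"translation":[-0.1,1.2,0],"hand":7},
  {"delta_rot":[0,0,0],"translation":[0,1.2,0],"hand":6},
  {"delta_rot":[0,0,0],"translation":[0,0,0],"hand":5},
  {"delta_rot":[0,0,0],"translation":[0,0,0],"hand":4},
  {"delta_rot":[0,0,0],"translation":[0,0,0],"hand":2.5},
  {"delta_rot":[0,0,0],"translation":[0,0,0],"hand":2.5},
  {"delta_rot":[0,0,0],"translation":[0,0,0],"hand":2.5},
  {"delta_rot":[0,0,0],"translation":[0,0,0],"hand":2.5},
])

```text
time_s: 34.35
tool_pos: [426.5, -220.0, 56.4]
tool_rot: [-0.626, 0.626, -0.328, 0.329]
force: [-2.1, 1.8, 7.3]
opening: 0.382
```

Request:
step_arm([
  {"delta_rot":[0,0,0],"translation":[0,0,0],"hand":2.5},
  {"delta_rot":[0,0,0],"translation":[0,0,0],"hand":2.5},
])

```text
time_s: 34.52
tool_pos: [426.5, -220.1, 56.4]
tool_rot: [-0.626, 0.626, -0.328, 0.329]
force: [-2.6, -0.5, 7.2]
opening: 0.378
```

```bash
python3 - <<'E'
from h import *
plan([615.7,-53.1,195],-5.9)
E
```

```text
tcp [ 426.5 -220.1   56.4] jaw 34.6 ydir [ 0.002 -0.001 -1.   ] j1,j6 [-33.4 -68. ] F [-2.6 -0.5  7.2] T [0.26 0.38 0.01] open 0.378 t 34.5
 move cm [ -2.97 -13.84  25.06] rows 7 per row [-0.42 -1.98  3.58]
 turn about y 40.5 (or -139.5 ) rows 6
```

Request:
step_arm([
  {"delta_rot":[0,0,0],"translation":[0,-2,0],"hand":2.5},
  {"delta_rot":[0,0,0],"translation":[0,-4,0],"hand":2.5},
  {"delta_rot":[0,0,0],"translation":[0,-4,0],"hand":2.5},
  {"delta_rot":[0,0,0],"translation":[-0.2,-3,1.8],"hand":2.5},
  {"delta_rot":[0,0,0],"translation":[-0.4,-0.8,3.5],"hand":2.5},
  {"delta_rot":[0,0,0],"translation":[-0.4,0,3.6],"hand":2.5},
  {"delta_rot":[0,0,0],"translation":[-0.5,0,3.6],"hand":2.5},
  {"delta_rot":[0,0,0],"translation":[-0.4,0,3.6],"hand":2.5},
])

```text
time_s: 35.18
tool_pos: [548.5, -111.1, 193.6]
tool_rot: [0.626, -0.626, 0.328, -0.329]
force: [0.6, -0.7, -3.4]
opening: 0.377
```

Request:
step_arm([
  {"delta_rot":[0,0,0],"translation":[-0.4,0,3.6],"hand":2.5},
  {"delta_rot":[0,0,0],"translation":[-0.4,0,3.3],"hand":2.5},
  {"delta_rot":[0,0,0],"translation":[-0.3,0,2],"hand":2.5},
  {"delta_rot":[0,6.7,0],"translation":[0,0,0],"hand":2.5},
  {"delta_rot":[0,6.7,0],"translation":[0,0,0],"hand":2.5},
  {"delta_rot":[0,6.7,0],"translation":[0,0,0],"hand":2.5},
  {"delta_rot":[0,6.7,0],"translation":[0,0,0],"hand":2.5},
  {"delta_rot":[0,6.7,0],"translation":[0,0,0],"hand":2.5},
])

```text
time_s: 35.85
tool_pos: [614.1, -52.4, 192.6]
tool_rot: [-0.503, 0.504, -0.497, 0.496]
force: [-0.2, 0.2, -4.1]
opening: 0.38
```

Request:
step_arm([
  {"delta_rot":[0,7,0],"translation":[0,0,0],"hand":2.5},
  {"delta_rot":[0,0,0],"translation":[0,0,0],"hand":2.5},
  {"delta_rot":[0,0,0],"translation":[0,0,0],"hand":2.5},
  {"delta_rot":[0,0,0],"translation":[0,0,0],"hand":2.5},
  {"delta_rot":[0,0,0],"translation":[0,0,0],"hand":2.5},
])

```text
time_s: 36.27
tool_pos: [614.2, -52.6, 192.8]
tool_rot: [0.474, -0.475, 0.524, -0.524]
force: [0.2, -0.6, -3.0]
opening: 0.379
```

```bash
python3 - <<'E'
from h import *
held(56.4,(615.7,-53.1)); plan([615.7,-53.1,155],-5.9)
E
```

```text
held sq yaw (3345, array([616. , -38.7]), array([18.3, 43.8]), np.float64(83.7)) far edge [23.05447527 23.25147305] x sides [-22.52586323  20.37037062] tcp-tgt [-1.47655709  0.27607008]
tcp [614.3 -52.7 192.8] jaw -5.7 ydir [-0.  0. -1.] j1,j6 [-9.7 -3.9] F [ 0.   0.3 -3.1] T [ 0.    0.02 -0.02] open 0.38 t 36.3
 move cm [0.03 3.78 0.15] rows 1 per row [0.03 3.78 0.15]
 turn about y 0.2 (or -179.8 ) rows 1
```

Request:
step_arm([
  {"delta_rot":[0,0,0],"translation":[0.12,1.5,0.11],"hand":2.5},
  {"delta_rot":[0,0,0],"translation":[0,1.5,0],"hand":2.5},
  {"delta_rot":[0,0,0],"translation":[0,0.7,0],"hand":2.5},
  {"delta_rot":[0,0,0],"translation":[0,0.3,0],"hand":2.5},
  {"delta_rot":[0,0,0],"translation":[0,0.3,0],"hand":2.5},
  {"delta_rot":[0,0,0],"translation":[0,0.2,0],"hand":2.5},
  {"delta_rot":[0,0,0],"translation":[0,0,0],"hand":2.5},
  {"delta_rot":[0,0,0],"translation":[0,0,0],"hand":2.5},
])

```text
time_s: 36.98
tool_pos: [615.6, -54.0, 148.5]
tool_rot: [-0.474, 0.474, -0.525, 0.525]
force: [-0.4, -1.0, -3.3]
opening: 0.377
```

```bash
python3 - <<'E'
from h import *
plan([615.7,-53.1,126.4],-5.9)
E
```

```text
tcp [615.6 -54.  148.5] jaw -5.9 ydir [ 0.001 -0.    -1.   ] j1,j6 [-9.8 -3.9] F [-0.4 -1.  -3.3] T [ 0.01  0.   -0.  ] open 0.377 t 37.0
 move cm [-0.09  2.21 -0.  ] rows 1 per row [-0.09  2.21 -0.  ]
 turn about y 0.0 (or -180.0 ) rows 1
```

Threaded (underside 92 mm, no contact force). Pushing home.

Request:
step_arm([
  {"delta_rot":[0,0,0],"translation":[0,0.4,0],"hand":2.5},
  {"delta_rot":[0,0,0],"translation":[0,0.4,0],"hand":2.5},
  {"delta_rot":[0,0,0],"translation":[0,0.4,0],"hand":2.5},
  {"delta_rot":[0,0,0],"translation":[0,0.4,0],"hand":2.5},
  {"delta_rot":[0,0,0],"translation":[0,0.4,0],"hand":2.5},
  {"delta_rot":[0,0,0],"translation":[0,0.2,0],"hand":2.5},
  {"delta_rot":[0,0,0],"translation":[0,0,0],"hand":2.5},
  {"delta_rot":[0,0,0],"translation":[0,0,0],"hand":2.5},
])

```text
time_s: 37.65
tool_pos: [615.4, -53.9, 126.5]
tool_rot: [-0.474, 0.474, -0.525, 0.525]
force: [-4.7, 0.1, 5.9]
opening: 0.383
```

Request:
step_arm([
  {"delta_rot":[0,0,0],"translation":[0,0.1,0],"hand":2.5},
  {"delta_rot":[0,0,0],"translation":[0,0,0],"hand":2.5},
  {"delta_rot":[0,0,0],"translation":[0,0,0],"hand":2.5},
])

```text
time_s: 37.9
tool_pos: [615.5, -53.9, 126.5]
tool_rot: [-0.474, 0.474, -0.525, 0.525]
force: [-7.8, 1.4, 12.4]
opening: 0.38
```

Home. Release, lift, and check all sockets from both views before the selector.

Request:
step_arm([
  {"delta_rot":[0,0,0],"translation":[0,0,0],"hand":4},
  {"delta_rot":[0,0,0],"translation":[0,0,0],"hand":5},
  {"delta_rot":[0,0,0],"translation":[0,-1.5,0],"hand":6},
  {"delta_rot":[0,0,0],"translation":[0,-3,0],"hand":6},
  {"delta_rot":[0,0,0],"translation":[0,-3,0],"hand":6},
  {"delta_rot":[0,0,0],"translation":[0,-2,0],"hand":6},
  {"delta_rot":[0,0,0],"translation":[0,0,0],"hand":6},
  {"delta_rot":[0,0,0],"translation":[0,0,0],"hand":6},
])

```text
time_s: 38.57
tool_pos: [616.5, -54.2, 221.6]
tool_rot: [-0.475, 0.473, -0.524, 0.526]
force: [-0.1, 0.7, 0.3]
opening: 0.699
```

```bash
python3 - <<'E'
from h import *
d=cam('wrist'); W=cloud(d)
for n,c in(('red',(615.7,-53.1)),('yellow',(631.5,105.8))):
    k=(abs(W[...,0]-c[0])<24)&(abs(W[...,1]-c[1])<24); print(n,[ (n,np.nanmedian(W[k&(W[...,2]>a)&(W[...,2]<b)][:,2]).round(1)) for n,a,b in(('top',122,140),('sq',90,110))])
d=cam('top'); W=cloud(d); print('knob',box(W,(528,-323),40,90,105))
plan([529.1,-325,225],-58.1)
E
```

```text
red [('top', np.float64(129.3)), ('sq', np.float64(97.2))]
yellow [('top', np.float64(nan)), ('sq', np.float64(nan))]
knob (182, array([ 528.9, -324. ]), array([55.9, 14.4]), np.float64(32.2))
tcp [614.8 -53.9 218.5] jaw -5.9 ydir [-0.001  0.    -1.   ] j1,j6 [-9.8 -3.9] F [-0.3  0.2 -0.5] T [-0.04  0.03  0.01] open 0.7 t 38.7
 move cm [27.85 -0.65 -5.76] rows 7 per row [ 3.98 -0.09 -0.82]
 turn about y 52.2 (or -127.8 ) rows 8
  return np.nanmean(a, axis, out=out, keepdims=keepdims)
```

Red is home like the others (129.3), and the knob is still on white (32.2°). Moving to the knob.

Request:
step_arm([
  {"delta_rot":[0,0,0],"translation":[2,0,-0.4],"hand":6},
  {"delta_rot":[0,0,0],"translation":[4,0,-0.8],"hand":6},
  {"delta_rot":[0,0,0],"translation":[4,0,-0.8],"hand":6},
  {"delta_rot":[0,0,0],"translation":[4,0,-0.8],"hand":6},
  {"delta_rot":[0,0,0],"translation":[4,0,-0.8],"hand":6},
  {"delta_rot":[0,0,0],"translation":[4,0,-0.9],"hand":6},
  {"delta_rot":[0,0,0],"translation":[3.5,0,-0.8],"hand":6},
  {"delta_rot":[0,0,0],"translation":[2.35,0,-0.46],"hand":6},
])

```text
time_s: 39.33
tool_pos: [527.0, -327.8, 217.4]
tool_rot: [0.473, -0.474, 0.526, -0.524]
force: [0.7, 0.2, 0.1]
opening: 0.701
```

Request:
step_arm([
  {"delta_rot":[0,6.5,0],"translation":[0,0,0],"hand":6},
  {"delta_rot":[0,6.5,0],"translation":[0,0,0],"hand":6},
  {"delta_rot":[0,6.5,0],"translation":[0,0,0],"hand":6},
  {"delta_rot":[0,6.5,0],"translation":[0,0,0],"hand":6},
  {"delta_rot":[0,6.5,0],"translation":[0,0,0],"hand":6},
  {"delta_rot":[0,6.5,0],"translation":[0,0,0],"hand":6},
  {"delta_rot":[0,6.5,0],"translation":[0,0,0],"hand":6},
  {"delta_rot":[0,6.7,0],"translation":[0,0,0],"hand":6},
])

```text
time_s: 40.0
tool_pos: [528.7, -324.5, 217.3]
tool_rot: [0.192, -0.193, 0.681, -0.679]
force: [0.0, 0.4, -0.6]
opening: 0.705
```

Request:
step_arm([
  {"delta_rot":[0,0,0],"translation":[0,0,0],"hand":6},
  {"delta_rot":[0,0,0],"translation":[0,0,0],"hand":6},
  {"delta_rot":[0,0,0],"translation":[0,0,0],"hand":6},
])

```text
time_s: 40.25
tool_pos: [529.1, -324.8, 218.6]
tool_rot: [0.195, -0.196, 0.68, -0.679]
force: [-0.3, -0.4, 0.7]
opening: 0.702
```

```bash
python3 - <<'E'
from h import *
plan([529.1,-325,98],-58.1)
W=cloud(cam('wrist')); print('knob',box(W,(528,-323),40,90,105))
E
```

```text
tcp [ 529.1 -324.8  218.6] jaw -57.8 ydir [-0.001  0.001 -1.   ] j1,j6 [-36.3  21.6] F [-0.3 -0.4  0.7] T [-0.01  0.01 -0.02] open 0.702 t 40.2
 move cm [ 0.   12.06  0.04] rows 3 per row [0.   4.02 0.01]
 turn about y 0.3 (or -179.7 ) rows 1
knob (2118, array([ 529.5, -324.7]), array([55.3, 13.9]), np.float64(32.5))
```

Request:
step_arm([
  {"delta_rot":[0,0,0],"translation":[0,2.5,0],"hand":5},
  {"delta_rot":[0,0,0],"translation":[0,4,0],"hand":5},
  {"delta_rot":[0,0,0],"translation":[0,3.5,0],"hand":5},
  {"delta_rot":[0,0,0],"translation":[0,2,0],"hand":5},
  {"delta_rot":[0,0,0],"translation":[0,0,0],"hand":5},
  {"delta_rot":[0,0,0],"translation":[0,0,0],"hand":3},
  {"delta_rot":[0,0,0],"translation":[0,0,0],"hand":2},
  {"delta_rot":[0,0,0],"translation":[0,0,0],"hand":1},
])

```text
time_s: 40.97
tool_pos: [530.5, -325.3, 102.7]
tool_rot: [-0.195, 0.194, -0.679, 0.68]
force: [-18.1, 28.8, 21.4]
opening: 0.169
```

Request:
step_arm([
  {"delta_rot":[0,0,0],"translation":[0,0,0],"hand":1},
  {"delta_rot":[0,0,0],"translation":[0,0,0],"hand":1},
  {"delta_rot":[0,0,0],"translation":[0,0,0],"hand":1},
])

```text
time_s: 41.22
tool_pos: [530.1, -324.5, 102.9]
tool_rot: [0.195, -0.194, 0.68, -0.68]
force: [-6.3, 8.8, 9.1]
opening: 0.15
```

Request:
step_arm([
  {"delta_rot":[0,6.7,0],"translation":[0,0,0],"hand":1},
  {"delta_rot":[0,6.7,0],"translation":[0,0,0],"hand":1},
  {"delta_rot":[0,6.7,0],"translation":[0,0,0],"hand":1},
  {"delta_rot":[0,6.7,0],"translation":[0,0,0],"hand":1},
  {"delta_rot":[0,6.7,0],"translation":[0,0,0],"hand":1},
  {"delta_rot":[0,6.7,0],"translation":[0,0,0],"hand":1},
])

```text
time_s: 41.72
tool_pos: [530.2, -325.7, 103.0]
tool_rot: [0.052, -0.053, -0.705, 0.706]
force: [-5.6, 3.6, 5.3]
opening: 0.149
```

Request:
step_arm([
  {"delta_rot":[0,6.7,0],"translation":[0,0,0],"hand":1},
  {"delta_rot":[0,6.7,0],"translation":[0,0,0],"hand":1},
  {"delta_rot":[0,6.7,0],"translation":[0,0,0],"hand":1},
  {"delta_rot":[0,6.7,0],"translation":[0,0,0],"hand":1},
  {"delta_rot":[0,6.7,0],"translation":[0,0,0],"hand":1},
  {"delta_rot":[0,6.3,0],"translation":[0,0,0],"hand":1},
  {"delta_rot":[0,0,0],"translation":[0,0,0],"hand":1},
  {"delta_rot":[0,0,0],"translation":[0,0,0],"hand":1},
])

```text
time_s: 42.38
tool_pos: [529.5, -326.6, 103.0]
tool_rot: [0.288, -0.289, -0.645, 0.647]
force: [-8.7, -0.6, 6.6]
opening: 0.151
```

```bash
python3 - <<'E'
from h import *
plan([529,-325,97],-138.1)
E
```

```text
tcp [ 529.5 -326.6  103. ] jaw -138.1 ydir [ 0.001 -0.003 -1.   ] j1,j6 [-36.3 101.8] F [-8.7 -0.6  6.6] T [-0.16  1.59 -0.05] open 0.151 t 42.4
 move cm [ 0.16  0.59 -0.07] rows 1 per row [ 0.16  0.59 -0.07]
 turn about y -0.0 (or 180.0 ) rows 1
```

Request:
step_arm([
  {"delta_rot":[0,0,0],"translation":[0,0,0],"hand":4},
  {"delta_rot":[0,0,0],"translation":[0,0,0],"hand":5},
  {"delta_rot":[0,0,0],"translation":[0,-1.5,0],"hand":6},
  {"delta_rot":[0,0,0],"translation":[0,-3.5,0],"hand":6},
  {"delta_rot":[0,0,0],"translation":[0,-4,0],"hand":6},
  {"delta_rot":[0,0,0],"translation":[0,-4,0],"hand":6},
  {"delta_rot":[0,0,0],"translation":[0,-2,0],"hand":6},
  {"delta_rot":[0,0,0],"translation":[0,0,0],"hand":6},
])

```text
time_s: 43.05
tool_pos: [532.6, -327.0, 259.1]
tool_rot: [0.283, -0.293, -0.645, 0.647]
force: [0.6, -0.8, 0.5]
opening: 0.701
```

```bash
python3 - <<'E'
from h import *
d=cam('wrist'); W=cloud(d); print('knob',box(W,(528,-323),40,90,105))
d=cam('top'); W=cloud(d); print('knob',box(W,(528,-323),40,90,105)); cv2.imwrite('pics/topf.png',cv2.resize(d['img'][150:350,100:500],None,fx=2,fy=2,interpolation=cv2.INTER_CUBIC))
for n,c in(('red',(615.7,-53.1)),('yellow',(631.5,105.8)),('green',(639.5,185.2)),('worn1',(570,399)),('worn2',(488,393))):
    k=(abs(W[...,0]-c[0])<14)&(abs(W[...,1]-c[1])<14); print(n,np.nanpercentile(W[k][:,2],90).round(1))
plan([500,-300,250])
E
```

```text
knob (1584, array([ 529.5, -325.7]), array([13.9, 55.4]), np.float64(42.4))
knob (172, array([ 528.6, -323.8]), array([14.2, 55.5]), np.float64(42.0))
red 130.9
yellow 131.2
green 131.1
worn1 65.1
worn2 65.1
tcp [ 530.6 -325.7  252.4] jaw -138.0 ydir [ 0.004 -0.003 -1.   ] j1,j6 [-36.3 101.8] F [ 0.6  0.5 -0.4] T [-0.01 -0.   -0.03] open 0.704 t 43.1
 move cm [3.95 0.22 0.56] rows 1 per row [3.95 0.22 0.56]
```

View pics/topf.png

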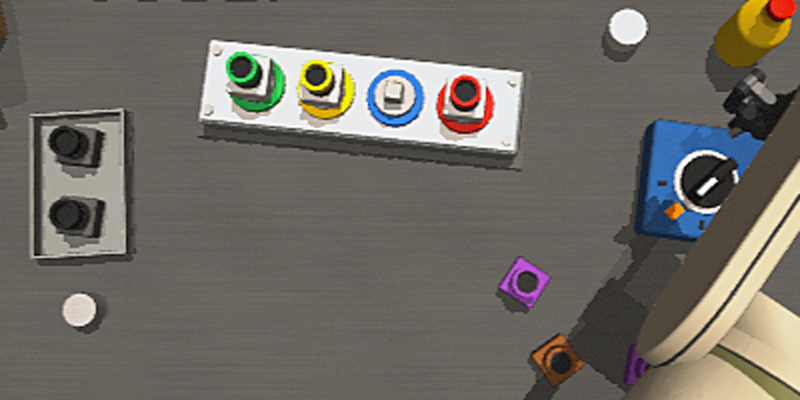

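The final view shows green (243,70), yellow (320,75) and red (467,92) on their spindles. Blue is bare at (395,97), both worn sockets stand in the tray, and the pointer is at the orange mark (705,187).

Request:
step_arm([
  {"delta_rot":[0,0,0],"translation":[0,0,0],"hand":6},
  {"delta_rot":[0,0,0],"translation":[0,0,0],"hand":6},
  {"delta_rot":[0,0,0],"translation":[0,0,0],"hand":6},
  {"delta_rot":[0,0,0],"translation":[0,0,0],"hand":6},
])

```text
time_s: 43.48
tool_pos: [529.0, -324.7, 248.2]
tool_rot: [-0.289, 0.287, 0.646, -0.646]
force: [0.1, -0.4, -0.9]
opening: 0.698
```

```bash
python3 -c "
from station import sign_off; print(sign_off())"
```

```text
the job is handed in; nothing more can be done
None
```

The nutrunner head is ready and the job is handed in, at about 43 s of robot time. I turned the selector from orange to white and left it there while I pulled the two worn sockets and stood them in the scrap tray. I then pushed the yellow, green and red sockets home and turned the selector back to orange. There was no blue socket on the table, so the blue spindle is bare.

**Last checks:**
- **Sockets:** all three tops are at about 130 mm, which is the fully home height. Each one held rigid under a 12 to 14 N push.
- **Worn sockets:** both stand in the tray, with their tops at about 65 mm.
- **Selector:** the bar lies at 132°, which is the orange click, and its pointer faces the orange mark.
- **Gripper:** open and clear of everything, about 250 mm up.

**What didn't go cleanly:**
- I gripped the first worn socket about 8 mm off centre, because I measured before the arm had settled. It held and was placed upright.
- Closing on the knob the second time gave a brief reading of about 40 N in total (34 N sideways, 21 N up), falling to about 14 N.
- At the end the top view was partly blocked by the arm, so I could not see the nut, the screwdriver and one purple look-alike clearly. I made no moves near them except passing close when picking up the red socket.

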